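# Clamp an injection flask with the extension bar

### The arm

A 6-joint arm with a two-finger parallel gripper is mounted at the origin on a cart in front of the work surface, level with it; the furniture and walls round the work are solid. World frame = base frame: x ahead of the robot, y to its left, z up, the work surface at z = 0. Lengths are in mm, angles in rad, forces in N, time in s.
With the tool pointing down it reaches from about 375 to 925 mm from the base axis. Payload 5.7 kg.
Tool frame: the origin (TCP) lies midway between the tips of the shut fingers; the grasp point (between the pads) lies 19 mm behind it; z points along the fingers, y is the direction in which the jaws open and shut (so a half turn about z gives the same grasp; the last joint's range is limited). The gripper opens to 88 mm and grips with 3 to 60 N. Pads are 20 mm wide; open, the fingers measure 115 mm over their backs; the gripper's body (75 mm by 178 mm) begins 61 mm behind the grasp point.
Start: joints at [1.053, 0.359, 1.51, -0, 1.272, -0.115], TCP at [235.187, 551.95, 222.623] pointing down, gripper open.
Joint ranges: [-2.97, 2.97], [-1.01, 2.36], [0.21, 2.38], [-0.96, 4.11], [0.2, 2.71], [-2.98, 2.98]. Speed limits (rad/s): [2.39, 2.39, 3.14, 3.14, 3.14, 3.14].

### API

Orientations are given as a rotation vector (axis times angle).
In Python, from cell import env gives the robot as it stands.
- The arm moves only by the tool jog_arm, never from a script. Its argument "rows" is a list that holds one entry, the list of rows, each a list of 5 numbers: the closure in counts, from 0 (fully open) to 255 (shut), then the shift along the tool's x, y, z in cm, then the turn about the tool's z in degrees. In form: [[[grip, x, y, z, roll], ...]]. A call has 1 to 8 rows; each row shifts and turns the commanded pose from where the row before left it, along the tool's axes as they then stand; what a row does not reach is not made up. A row lasts 1/10 s, in which the tool goes at most 50 mm and 8.59 degrees, less where a joint would pass 70% of its speed; a pose out of reach is approached as far as the arm can. A call with a gripper value outside its range is refused whole. The fingers move at their own pace and stop on an object; the grip force is fixed at half the most. Time passes only in rows, so rows that do not move let the fingers close. It gives the time, the measured TCP pose, the force and the opening at its end, in the units of the state.
- env.observe(): the state, without advancing time (a new reading comes with each control period).
- env.snapshot(name): name is "side" or "top"; returns a dict with "img" (384x512x3 uint8, red, green, blue), "depth" (384x512 float32, mm along the optical axis (not along the pixel's ray), 0 where there is no reading), "fx", "fy", "cx", "cy" (pixels), "k1" (the pictures are not rectified: a ray, as slopes to the right and down, at radius r is drawn at 1 + k1 r^2 times it, then the intrinsics apply), "cam_to_world" (4x4, takes a point from camera to world coordinates). Camera axes: x right, y up, looking along -z (the intrinsics and any distortion apply to the point x, -y, -z); pixel columns grow to the right and rows downward; lengths in mm; the calibration is good to about 2 mm. A picture is of the moment at which its call begins.
- env.sign_off(): hands the job in, once; it reports no verdict.
The state is a dict: "t": time; "joint_pos": joint angles; "dq": joint speeds; "effort": joint torques, N m; "ee_pos": TCP position; "eef_rot": TCP orientation; "contact_force": force on the tool from outside, world axes, zero at the start; "wrist_torque": the same for the moment, N m; "finger_gap": finger opening in mm.
Only numpy, scipy, OpenCV 4.12 (cv2) and the standard library are available. Lean on these libraries where they do the work, as an engineer would, in place of code of your own. Each camera call takes 0.05 s, during which the arm holds its last target.

### The job

Stand the flask in the bed of the clamping frame, upright and with its parting line across the clamp so that the pressure plate will squeeze its two halves together against the stop. Then slip the extension bar fully onto the lever's stub, throw the lever with it past the dead point until the clamp locks, take the bar off and lay it back in its rest. Leave the other things on the bench where they are.

Things in the scene. Friction and masses are not known exactly. Their poses are not given: they have to be found in the camera images.
- clamp_frame: Flask clamping frame, fixed: dark base plate 94 x 280 mm, top 20 mm above its underside. Origin: centre of the underside; own z up. Along own y (clamping direction): lever pivot at -105 mm, grey guide block, sprung aluminium pressure plate, bed, fixed aluminium stop (face at +118.5 mm). The lever points to -y. Plate and stop are 60 mm wide, 62 mm high above the base, plus flared lips to 76 mm.
- bed (a point): On the base plate's top, centre line, 28 mm before the stop's face: where the middle of the flask's underside ends when clamped. Axes as the frame. With the clamp open the gap from plate to stop is 65.5 mm; its middle is 4.7 mm from this point towards -y (lower the flask there; the clamp pushes it home). The bed's long sides are open, for the fingers.
- lever_pivot (a point): Axis of the lever's hinge, on the frame's centre line, 62 mm above the frame's underside. The hinge runs along the frame's x.
- clamp_lever (a joint): Lever angle, rad. 0: open, stub pointing to the frame's -y and 40 degrees up; grows as the stub is pressed down. The flask is squeezed from about 0.27 on; hardest (about 2.3 N m) at 0.4 to 0.55; dead point 0.663; locked on its stop at 0.785 (stub 5 degrees below level), where it stays. Before the dead point it springs back to 0.
- pressure_plate: Sprung aluminium plate that the toggle drives against the flask, 60 mm wide. Origin: in the face that meets the flask, on the clamping axis 62 mm above the frame's underside. Own y: the clamping direction.
- flask: Closed injection flask, loose, 0.4 to 0.75 kg: two aluminium halves, plaster in the parting line between them, small brass funnel on top. 66 mm wide (own x), 56 mm thick across the halves (own y), 76 mm high (funnel to 82). Origin: centre of the underside, own z up. Stands upright; the same either way round. Grasp it over its width.
- bar: Extension bar, loose, 0.22 kg: square steel tube 25 mm outside, 21 mm inside, 200 mm long; a black rubber sleeve, under 1 mm thick and 60 mm long, has its middle at x = -30 mm. Origin: on the tube's axis, mid-length; own x: along the tube to its open end (the other is capped); own y and z: across its flat sides. Lies level in its rest, axis 43 mm above the rest's underside.
- bar_mouth (a point): Centre of the bar's open end, 100 mm from its middle. With the bar fully on, it lies at the stub's shoulder and the sleeve's middle is 175 mm from the lever's pivot.
- bar_rest: Grey rest for the bar, fixed: base 186 x 56 x 6 mm with two saddles, 10 mm thick, at x = -78 and +70 mm; notches 32.5 mm wide, floor 30 mm above the underside, walls to 45 mm, flared to 53 mm. Origin: centre of the underside; own x: along the bar, the way its open end pointed at the start; own z up.
- bar_home (a point): Where the middle of the bar lies in the rest: 42.5 mm above the rest's underside. Axes as the rest.
- flask_grease: Bystander, loose: round lidded pot of flask grease, 62 mm across, 45 mm high, white with a grey lid. Origin: centre of its underside.
- bite_splint: Bystander, loose: clear horseshoe-shaped bite splint, 43 x 64 x 13 mm. Origin: centre of its underside.
- wax_block: Bystander, loose: block of yellow modelling wax, 30 x 62 x 19 mm. Origin: centre of its underside.
- cast_lower: Bystander, loose: grey plaster cast of a lower jaw, 57 x 68 x 32 mm. Origin: centre of its underside.
- cast_upper: Bystander, loose: pale plaster cast of an upper jaw, 57 x 68 x 30 mm. Origin: centre of its underside.
- white_pot: Bystander, loose: white screw-lid pot, 60 mm across, 55 mm high. Origin: centre of its underside.
- lever: The clamp's steel lever. Origin: on the hinge axis; own x: along the hinge; own z: outwards along its square stub, over which the bar slips. The stub is 16 x 16 mm from z = 45 mm, where a 26 mm square shoulder ends, to its tip at z = 105 mm; the last 12 mm taper to 10 mm.
- stub_root (a point): Centre of the outer face of the shoulder at the root of the lever's stub, 45 mm from the hinge axis; axes as the lever.
Not all that is in view belongs to the job. What is shaped like the flask but orange is not meant.

How it is judged:
By the outcome, as a careful person would: the job done as asked, in the order asked, and still so for the second after the job is handed in, with the robot touching nothing.
It also fails if it takes over 72 s, if anything falls off the work surface, if the arm or the gripper's body presses on something with over 40 N, if the wrist force passes 120 N, or if a joint passes its speed limit or range.

## Working session

There is one attempt and no reset: what is moved stays moved. The work goes in short steps, Python scripts to look and compute and a tool call to move; the robot and the scene stay as the last step left them, time stands still between calls to the robot, and variables do not carry over. Pictures are saved under pics/ and viewed, and the job is handed in when it is done.

Besides the shell and the picture viewer there is one more tool, called in YAML: its name, and indented under it one key for each argument. jog_arm: Moves the arm, as the interface text tells. Its arguments: {"type":"object","properties":{"rows":{"type":"array","items":{"type":"array","items":{"type":"array","items":{"type":"number"}}}}},"required":["rows"]}

```bash
ls; mkdir -p pics; cat > h.py <<'E'
import numpy as np, cv2
from cell import env
def snap(n):
    s=env.snapshot(n); np.savez('last_%s.npz'%n,**s); return s
def load(n): 
    d=np.load('last_%s.npz'%n); return {k:d[k] for k in d.files}
def save(img,name): cv2.imwrite('pics/'+name,cv2.cvtColor(np.ascontiguousarray(img),cv2.COLOR_RGB2BGR))
def ray(s,u,v):
    K=np.array([[s['fx'],0,s['cx']],[0,s['fy'],s['cy']],[0,0,1]],float)
    p=np.array([(u-s['cx'])/s['fx'],(v-s['cy'])/s['fy']],float); q=p.copy()
    for _ in range(20): q=p/(1+s['k1']*(q@q))
    M=np.array(s['cam_to_world']); d=M[:3,:3]@np.array([q[0],-q[1],-1.]); return M[:3,3],d
def onz(s,u,v,z):
    o,d=ray(s,u,v); return o+d*(z-o[2])/d[2]
def pt(s,u,v):
    o,d=ray(s,u,v); return o+d*float(s['depth'][int(round(v)),int(round(u))])
def cloud(s):
    H,W=s['depth'].shape; u,v=np.meshgrid(np.arange(W),np.arange(H))
    p=np.stack([(u-s['cx'])/s['fx'],(v-s['cy'])/s['fy']],-1).astype(float);q=p.copy()
    for _ in range(20): q=p/(1+s['k1']*(q**2).sum(-1,keepdims=True))
    c=np.concatenate([q[...,:1],-q[...,1:],-np.ones((H,W,1))],-1)*s['depth'][...,None]
    M=np.array(s['cam_to_world']); P=c@M[:3,:3].T+M[:3,3]; P[s['depth']==0]=np.nan; return P
def proj(s,P):
    M=np.linalg.inv(np.array(s['cam_to_world'])); c=M[:3,:3]@np.array(P,float)+M[:3,3]
    q=np.array([c[0],-c[1]])/-c[2]; q=q*(1+s['k1']*(q@q)); return q[0]*s['fx']+s['cx'],q[1]*s['fy']+s['cy']
E
python3 - <<'E'
from h import *
print(env.observe())
for n in('side','top'):
    s=snap(n); save(cv2.resize(s['img'],(800,600)),n+'0.png'); print(n,s['fx'],s['fy'],s['cx'],s['cy'],s['k1']); print(s['cam_to_world'])
E
```

```text
pics
{'t': 0.0, 'joint_pos': array([ 1.05289992e+00,  3.59507154e-01,  1.51141131e+00, -5.32884777e-05,
        1.27249465e+00, -1.15129283e-01]), 'dq': array([ 0.00042734, -0.00047872, -0.00107963, -0.00162516,  0.00286993,
        0.00058703]), 'effort': array([ 3.43560045e-03, -5.15378952e+01, -2.70729983e+01,  6.79771649e-02,
        3.50940891e-02, -1.14550548e-04]), 'ee_pos': array([234.88059647, 551.3737743 , 221.81635176]), 'eef_rot': array([-6.28269385e-01, -3.07759948e+00,  2.74197433e-03]), 'contact_force': array([-0.35940912, -0.32113545, -0.57751094]), 'wrist_torque': array([-0.03701761,  0.01403193, -0.02154524]), 'finger_gap': 87.7900076301376}
side 368.2817153234029 368.2817153234029 259.1542281001857 191.54055630623242 0.027438496122836938
[[-9.62810172e-01  1.69358693e-01 -2.10509395e-01  4.04622081e+02]
 [-2.70091460e-01 -5.83524905e-01  7.65865059e-01  8.40396638e+02]
 [ 6.86843111e-03  7.94239459e-01  6.07566051e-01  6.40964269e+02]
 [ 0.00000000e+00  0.00000000e+00  0.00000000e+00  1.00000000e+00]]
top 477.4166699231465 477.4166699231465 245.98965675440945 190.8018538377853 0.02952251386399852
[[ 2.00601206e-02  9.81426504e-01 -1.90786817e-01  3.53939533e+02]
 [-9.99798296e-01  1.98783990e-02 -2.86648054e-03  1.33276325e+02]
 [ 9.79296498e-04  1.90805836e-01  9.81627309e-01  1.30073743e+03]
 [ 0.00000000e+00  0.00000000e+00  0.00000000e+00  1.00000000e+00]]
```

View pics/side0.png

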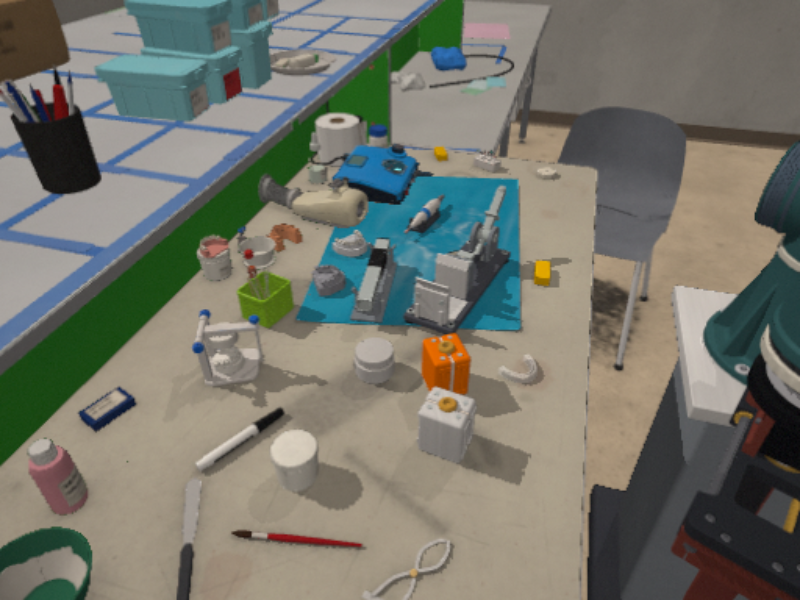

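View pics/top0.png

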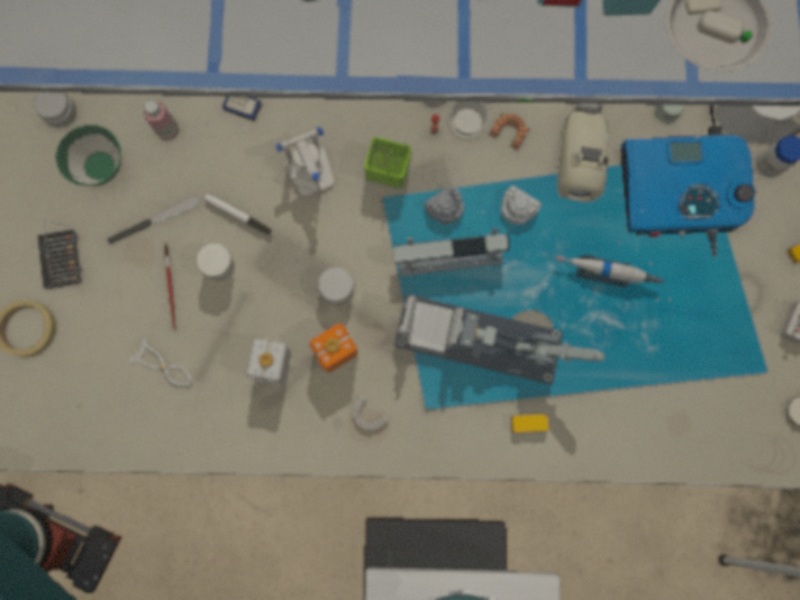

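```bash
python3 - <<'E'
from h import *
s=load('top')
# crops
im=s['img']
a=cv2.resize(im[140:265,240:395],None,fx=5,fy=5,interpolation=cv2.INTER_CUBIC); save(a,'crop_frame.png')
b=cv2.resize(im[195:265,145:245],None,fx=7,fy=7,interpolation=cv2.INTER_CUBIC); save(b,'crop_flask.png')
P=cloud(s)
for nm,(u,v) in dict(flask=(267,360),orange=(333,347),bench=(300,420),bar=(430,250),sleeve=(467,247),lever=(580,354),stop=(430,325)).items():
    print(nm,pt(s,u*.64,v*.64))
E
```

```text
flask [484.04525385 327.09454734  79.82302152]
orange [507.09673983 219.42558719  83.80940327]
bench [3.90360063e+02 2.77791105e+02 2.65294815e-01]
bar [681.3274942   60.17541925  57.8821416 ]
sleeve [688.64130612  -3.66809123  55.19417703]
lever [ 499.79554661 -176.12911859  117.10152321]
stop [556.77095065  56.87422414  21.02167218]
```

View pics/crop_frame.png

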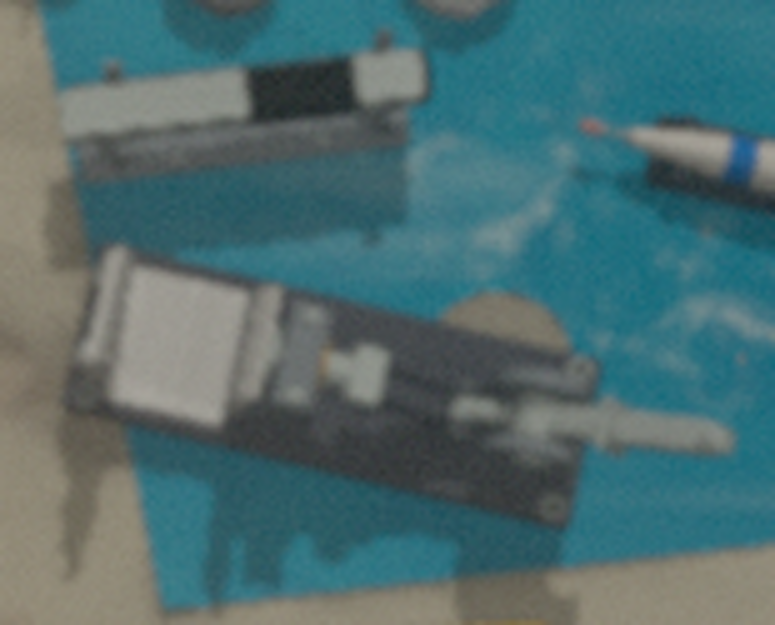

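View pics/crop_flask.png

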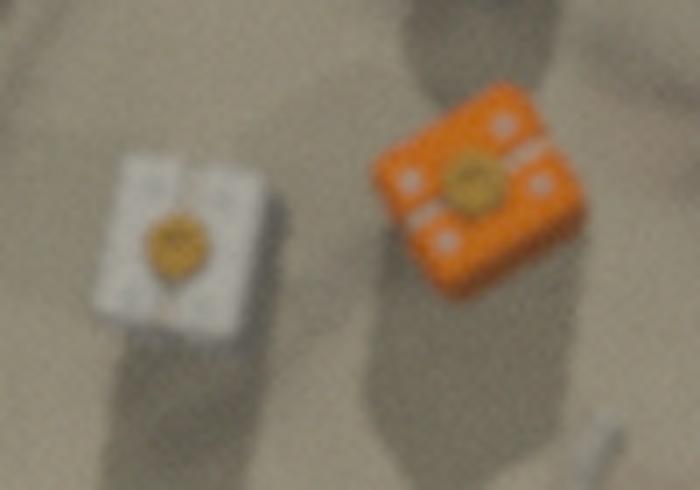

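The top view (crop scale) shows these candidates for the flask:

| Candidate | Top pixel (800-wide) | Verdict |
|---|---|---|
| Silver flask, with funnel and parting line | (267,360) | chosen |
| Orange flask-shaped block | (333,347) | the decoy |
| White pot | (214,260) | no |
| Grease pot | (336,286) | no |

The bar in its rest is at (450,248). Its sleeve at (467,247) sits right of the middle, so the open end points left. The frame's stop is at the left and its lever at the right (580,354).

```bash
python3 - <<'E'
from h import *
from scipy.spatial.transform import Rotation as R
o=env.observe(); print('tool axes\n',R.from_rotvec(o['eef_rot']).as_matrix().round(3))
for n in('top','side'):
    s=load(n); P=cloud(s); im=s['img'].astype(int); hsv=cv2.cvtColor(s['img'],cv2.COLOR_RGB2HSV)
    X,Y,Z=P[...,0],P[...,1],P[...,2]
    def rect(m,nm):
        m=m.astype(np.uint8); nl,lab,st,_=cv2.connectedComponentsWithStats(m)
        if nl<2: print(n,nm,'none');return
        k=1+np.argmax(st[1:,4]); q=P[lab==k][:,:2].astype(np.float32)
        r=cv2.minAreaRect(q); v,u=np.nonzero(lab==k)
        print(n,nm,len(q),'ctr',np.round(r[0],1),'size',np.round(r[1],1),'ang',round(r[2],1),'z',np.nanmedian(Z[lab==k]).round(1),'px',u.mean().round(1),v.mean().round(1),'mean',q.mean(0).round(1))
    box=lambda x0,x1,y0,y1:(X>x0)&(X<x1)&(Y>y0)&(Y<y1)
    rect(box(420,550,270,390)&(Z>68)&(Z<90),'flask top')
    rect(box(640,740,-90,140)&(Z>46)&(Z<65),'bar top')
    rect(box(640,740,-90,140)&(Z>46)&(Z<65)&(hsv[...,2]<70),'sleeve')
    rect(box(440,640,-180,140)&(Z>12)&(Z<27),'base')
    rect(box(440,640,-230,-50)&(Z>70)&(Z<160),'lever')
    # fund brass
    rect(box(420,550,270,390)&(hsv[...,1]>110)&(hsv[...,0]>10)&(hsv[...,0]<35),'funnel')
    m=box(380,450,100,350)&(Z<5); print('bench z',np.nanmedian(Z[m]),np.nanstd(Z[m]))
E
```

```text
tool axes
 [[-0.92   0.392 -0.001]
 [ 0.392  0.92  -0.001]
 [ 0.    -0.002 -1.   ]]
top flask top 528 ctr [486.6 331. ] size [56.3 65.9] ang 81.1 z 76.4 px 170.0 229.8 mean [485.9 330.1]
top bar top 790 ctr [694.3  24.7] size [ 40.7 202. ] ang 8.3 z 57.5 px 288.7 157.9 mean [688.1  23.8]
top sleeve 188 ctr [691.1  -7.6] size [25.1 56.7] ang 6.9 z 58.2 px 300.0 157.5 mean [689.7  -6.3]
top base 2181 ctr [536.9 -25.9] size [282.2  94.9] ang 77.5 z 22.5 px 302.0 216.9 mean [533.9 -15.3]
top lever 463 ctr [ 508.4 -157.9] size [106.4  45.4] ang 79.8 z 88.3 px 359.6 224.0 mean [ 508.3 -152. ]
top funnel 47 ctr [486.2 328.9] size [19.  16.4] ang 7.6 z 81.0 px 170.0 229.8 mean [485.4 329.2]
bench z 0.37424408901097195 2.370767652552565
side flask top 678 ctr [485.9 330.1] size [58.7 65.7] ang 81.6 z 75.6 px 286.5 261.1 mean [484.7 335.1]
side bar top 431 ctr [693.3  26.1] size [ 40.1 201.4] ang 7.5 z 57.0 px 238.7 172.7 mean [685.9  33.1]
side sleeve 114 ctr [691.   -5.4] size [27.  60.5] ang 8.0 z 57.6 px 241.6 164.7 mean [689.7  -4. ]
side base 880 ctr [535.3 -24.1] size [280.7  93.4] ang 77.3 z 21.9 px 297.8 187.8 mean [518.4   7.9]
side lever 295 ctr [ 505.7 -155.2] size [98.3 45. ] ang 78.0 z 88.2 px 314.1 138.0 mean [ 506.3 -149.7]
side funnel 86 ctr [486.6 332.3] size [20.2 21.8] ang 12.1 z 80.0 px 286.2 258.6 mean [486.1 332.7]
bench z 0.1261928095350413 1.1685042128128529
```

jog_arm:
  rows:
    - [[0,0,0,0,8.4],[0,0,0,0,8.4],[0,0,0,0,8.4],[0,0,0,0,8.4],[0,0,0,0,8.4],[0,0,0,0,8.4],[0,0,0,0,8.4],[0,0,0,0,8.4]]

```text
t: 0.9
ee_pos: [235.0, 551.6, 222.1]
eef_rot: [2.233, 2.209, -0.002]
contact_force: [-0.2, 0.1, 0.1]
finger_gap: 87.6
```

jog_arm:
  rows:
    - [[0,0,0,0,8.4],[0,-3,4.7,0,0],[0,-3,4.7,0,0],[0,-3,4.7,0,0],[0,-3,4.7,0,0],[0,-3,4.7,0,0],[0,-3,4.7,0,0],[0,0,0,0,0]]

```text
t: 1.7
ee_pos: [465.3, 350.3, 222.3]
eef_rot: [2.387, 2.039, 0.001]
contact_force: [-1.4, 0.5, -0.5]
finger_gap: 88.1
```

```bash
cat >> h.py <<'E'
from scipy.spatial.transform import Rotation as R
def to(xyz,yawy,tag=''):
    """remaining: roll deg to bring tool y to yawy (mod 180), then shift in tool axes (cm) after roll"""
    o=env.observe(); M=R.from_rotvec(o['eef_rot']).as_matrix()
    cur=np.degrees(np.arctan2(M[1,1],M[0,1])); d=(cur-yawy+90)%180-90
    M2=R.from_euler('z',-d,degrees=True).as_matrix()@M
    print(tag,'t',round(o['t'],2),'pos',o['ee_pos'].round(1),'yawy',cur.round(2),'tilt',M[:2,2].round(4),'F',o['contact_force'].round(1),'gap',round(o['finger_gap'],1),'q',o['joint_pos'].round(2))
    print('   roll',round(d,2),'shift cm',(M2.T@(np.array(xyz)-o['ee_pos'])/10).round(2),'noroll',(M.T@(np.array(xyz)-o['ee_pos'])/10).round(2))
FD=77.4; FC=np.array([536.1,-25.0]); fy=np.array([np.cos(np.radians(FD)),np.sin(np.radians(FD))]); fx_=np.array([fy[1],-fy[0]])
def fr(x,y,z): p=FC+fx_*x+fy*y; return np.array([p[0],p[1],z])
E
python3 -c "
from h import *
to([486.2,330.5,26],-8.7)"
```

```text
t 1.7 pos [465.3 350.3 222.3] yawy -9.0 tilt [ 0.002  -0.0017] F [-1.4  0.5 -0.5] gap 88.1 q [ 0.53  0.33  1.55 -0.    1.26  0.69]
   roll -0.3 shift cm [-1.61  2.32 19.64] noroll [-1.6   2.33 19.64]
```

jog_arm:
  rows:
    - [[0,0,0,3,0],[0,0,0,3,0],[0,0,0,0,0]]

```text
t: 2.0
ee_pos: [457.3, 352.7, 158.8]
eef_rot: [-2.382, -2.046, 0.013]
contact_force: [-1.1, -0.2, -0.7]
finger_gap: 87.6
```

```bash
python3 -c "
from h import *
to([486.2,330.5,26],-8.7)"
```

```text
t 2.0 pos [457.3 352.7 158.8] yawy -8.69 tilt [-0.0075 -0.0042] F [-1.1 -0.2 -0.7] gap 87.6 q [0.54 0.4  1.63 0.   1.13 0.69]
   roll 0.01 shift cm [-1.69  3.28 13.26] noroll [-1.69  3.28 13.26]
```

jog_arm:
  rows:
    - [[0,0,0,0,0],[0,0,0,0,0]]

```text
t: 2.2
ee_pos: [461.3, 355.2, 164.0]
eef_rot: [2.382, 2.048, 0.003]
contact_force: [-0.3, 0.7, 0.1]
finger_gap: 88.1
```

```bash
python3 -c "
from h import *
to([486.2,330.5,26],-8.7)"
```

```text
t 2.2 pos [461.3 355.2 164. ] yawy -8.64 tilt [0.0016 0.001 ] F [-0.3  0.7  0.1] gap 88.1 q [0.54 0.39 1.62 0.   1.13 0.69]
   roll 0.06 shift cm [-2.08  2.82 13.8 ] noroll [-2.08  2.81 13.8 ]
```

jog_arm:
  rows:
    - [[0,-1,1.4,2,0],[0,-1,1.4,2,0],[0,0,0,2,0],[0,0,0,1,0],[0,0,0,0,0],[0,0,0,0,0],[0,0,0,0,0]]

```text
t: 2.9
ee_pos: [486.1, 331.0, 94.0]
eef_rot: [2.382, 2.047, 0.003]
contact_force: [-0.2, -0.3, 0.2]
finger_gap: 87.8
```

```bash
python3 -c "
from h import *
to([486.2,330.5,26],-8.7)
for n in('top','side'):
    s=snap(n)
    u,v=proj(s,[486,330,70]);u=int(u);v=int(v)
    save(cv2.resize(s['img'][v-45:v+45,u-60:u+60],None,fx=5,fy=5,interpolation=3),'pre_'+n+'.png')
"
```

```text
t 2.9 pos [486.1 331.   94. ] yawy -8.65 tilt [0.0019 0.001 ] F [-0.2 -0.3  0.2] gap 87.8 q [ 0.48  0.48  1.67 -0.    0.98  0.63]
   roll 0.05 shift cm [-0.06  0.    6.8 ] noroll [-0.06  0.    6.8 ]
```

View pics/pre_side.png

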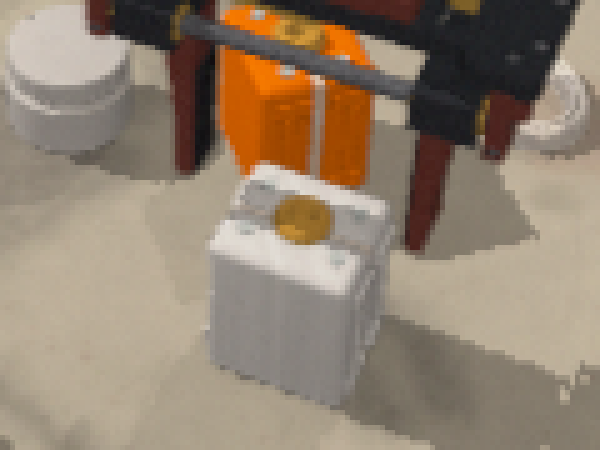

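The fingertips at about (190,170) and (415,245) straddle the silver flask's top at (300,218). Its parting line runs from jaw to jaw, and the orange decoy is behind and clear.

jog_arm:
  rows:
    - [[0,0,0,2,0],[0,0,0,2,0],[0,0,0,1.8,0],[0,0,0,1,0],[0,0,0,0,0],[0,0,0,0,0],[255,0,0,0,0],[255,0,0,0,0]]

```text
t: 3.8
ee_pos: [486.2, 330.6, 25.6]
eef_rot: [2.383, 2.047, 0.002]
contact_force: [0.4, -0.6, -0.4]
finger_gap: 75.2
```

jog_arm:
  rows:
    - [[255,0,0,0,0],[255,0,0,0,0],[255,0,0,0,0],[255,0,0,0,0]]

```text
t: 4.2
ee_pos: [486.1, 330.5, 25.3]
eef_rot: [2.383, 2.047, 0.002]
contact_force: [0.4, -1.0, 5.8]
finger_gap: 66.1
```

```bash
python3 -c "
from h import *
p=fr(0,85.8,150); print(p)
to(p,FD-90)
"
```

```text
[554.81669011  58.73365817 150.        ]
 t 4.2 pos [486.1 330.5  25.3] yawy -8.68 tilt [0.0012 0.0005] F [ 0.4 -1.   5.8] gap 66.1 q [ 0.48  0.58  1.72 -0.    0.84  0.63]
   roll 3.92 shift cm [-25.01  12.65 -12.47] noroll [-25.82  10.9  -12.48]
```

jog_arm:
  rows:
    - [[255,0,0,-1.5,0],[255,0,0,-3,0],[255,0,0,-3,0],[255,0,0,-3,0],[255,0,0,-2,3.9],[255,-2,1,0,0],[255,-2.5,1.3,0,0],[255,-2.5,1.3,0,0]]

```text
t: 5.0
ee_pos: [504.3, 253.2, 148.9]
eef_rot: [-2.45, -1.966, 0.003]
contact_force: [0.4, -0.1, -4.5]
finger_gap: 66.0
```

jog_arm:
  rows:
    - [[255,-3,1.5,0,0],[255,-3,1.5,0,0],[255,-3,1.5,0,0],[255,-3,1.5,0,0],[255,-3,1.5,0,0],[255,-2,1,0,0],[255,-1,0.5,0,0],[255,0,0,0,0]]

```text
t: 5.8
ee_pos: [553.6, 57.8, 149.0]
eef_rot: [-2.453, -1.962, 0.002]
contact_force: [0.5, 0.3, -3.8]
finger_gap: 66.1
```

jog_arm:
  rows:
    - [[255,0,0,0,0],[255,0,0,0,0]]

```text
t: 6.0
ee_pos: [553.4, 60.0, 149.4]
eef_rot: [-2.45, -1.965, 0.001]
contact_force: [0.6, -0.2, -4.8]
finger_gap: 66.0
```

```bash
python3 -c "
from h import *
p=fr(0,85.8,46); print(p)
to(p,FD-90)
for n in('top','side'):
    s=snap(n)
    u,v=proj(s,fr(0,50,60));u=int(u);v=int(v)
    save(cv2.resize(s['img'][v-50:v+50,u-65:u+65],None,fx=6,fy=6,interpolation=3),'bed_'+n+'.png')
"
```

```text
[554.81669011  58.73365817  46.        ]
 t 6.0 pos [553.4  60.  149.4] yawy -12.52 tilt [-0.0009  0.0004] F [ 0.6 -0.2 -4.8] gap 66.0 q [-0.02  0.38  1.69  0.    1.08  0.2 ]
   roll 0.08 shift cm [-0.1   0.18 10.34] noroll [-0.1   0.18 10.34]
```

View pics/bed_side.png

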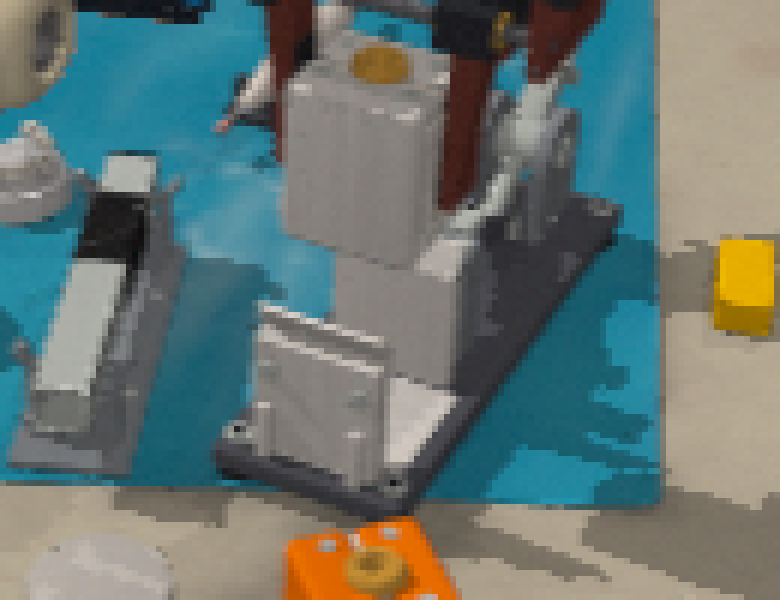

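View pics/bed_top.png

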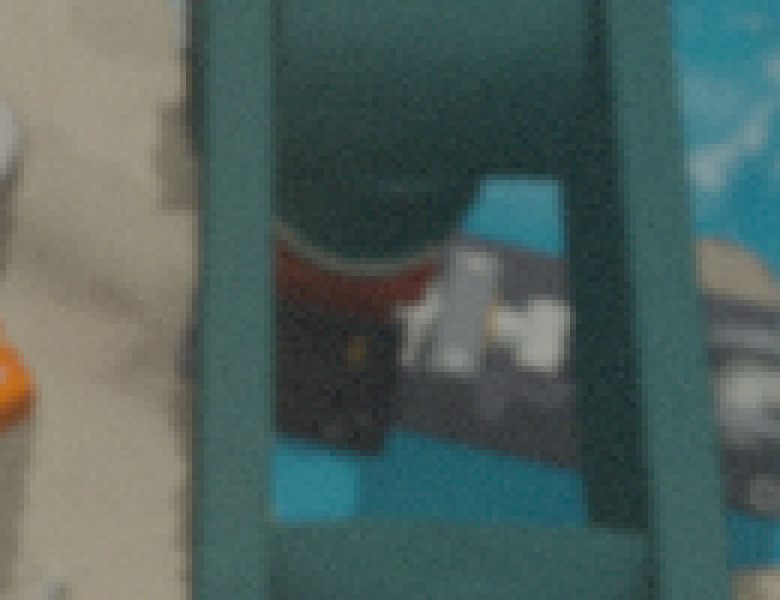

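```bash
python3 -c "
from h import *
s=load('side');P=cloud(s).reshape(-1,3)
d=P[:,:2]-FC; a=d@fx_; b=d@fy
m=(abs(a)<45)&(b>105)&(b<145)&(P[:,2]>30)
for z0 in range(25,105,10):
    k=m&(P[:,2]>z0)&(P[:,2]<=z0+10)
    if k.sum()>3: print(z0,k.sum(),'x',np.percentile(a[k],[3,97]).round(1),'y',np.percentile(b[k],[3,50,97]).round(1))
m=(abs(a)<45)&(b>40)&(b<125)&(P[:,2]>90)
# flask
k=m&(P[:,2]>120)&(P[:,2]<190)&(abs(a)<40)
print('flask x',np.percentile(a[k],[2,98]),'y',np.percentile(b[k],[2,50,98]),np.percentile(P[k,2],[1,99]))
k=(abs(a)<29)&(b>20)&(b<60)&(P[:,2]>75)&(P[:,2]<105); print('plate',k.sum(),np.percentile(b[k],[3,50,97]),np.percentile(P[k,2],[50,99]))
"
```

```text
25 32 x [-29.7  23.2] y [126.1 131.9 136.9]
35 71 x [-29.9  28.9] y [121.2 131.1 136.4]
45 76 x [-29.7  25.2] y [126.8 131.6 136.6]
55 62 x [-30.1  23.6] y [127.2 130.8 132.7]
65 69 x [-29.6  25.4] y [123.6 131.1 134.5]
75 107 x [-29.7  26.7] y [120.4 129.8 133.2]
85 54 x [-28.4  27.1] y [121.9 125.1 131.5]
95 32 x [-27.1  26.6] y [123.8 126.7 128.9]
flask x [-37.31153499  37.24677708] y [ 87.30736391 113.44434919 116.35197135] [127.02762031 189.27455184]
plate 96 [22.36512554 49.91152174 54.22477078] [81.27877863 98.3919391 ]
```

jog_arm:
  rows:
    - [[255,-0.1,0.1,1.5,0],[255,0,0,2,0],[255,0,0,2,0],[255,0,0,2,0],[255,0,0,1.5,0],[255,0,0,0.8,0],[255,0,0,0,0],[255,0,0,0,0]]

```text
t: 6.9
ee_pos: [555.2, 57.9, 52.1]
eef_rot: [2.451, 1.965, 0.001]
contact_force: [-0.2, 0.8, -4.0]
finger_gap: 66.0
```

```bash
python3 -c "
from h import *
p=fr(0,85.8,45.5); print(p)
to(p,FD-90)
for n in('side',):
    s=snap(n)
    u,v=proj(s,fr(0,50,60));u=int(u);v=int(v)
    save(cv2.resize(s['img'][v-50:v+50,u-65:u+65],None,fx=6,fy=6,interpolation=3),'bed2_'+n+'.png')
"
```

```text
[554.81669011  58.73365817  45.5       ]
 t 6.9 pos [555.2  57.9  52.1] yawy -12.55 tilt [ 0.0006 -0.0001] F [-0.2  0.8 -4. ] gap 66.0 q [-0.02  0.51  1.77 -0.    0.86  0.2 ]
   roll 0.05 shift cm [ 0.07 -0.05  0.66] noroll [ 0.07 -0.05  0.66]
```

View pics/bed2_side.png

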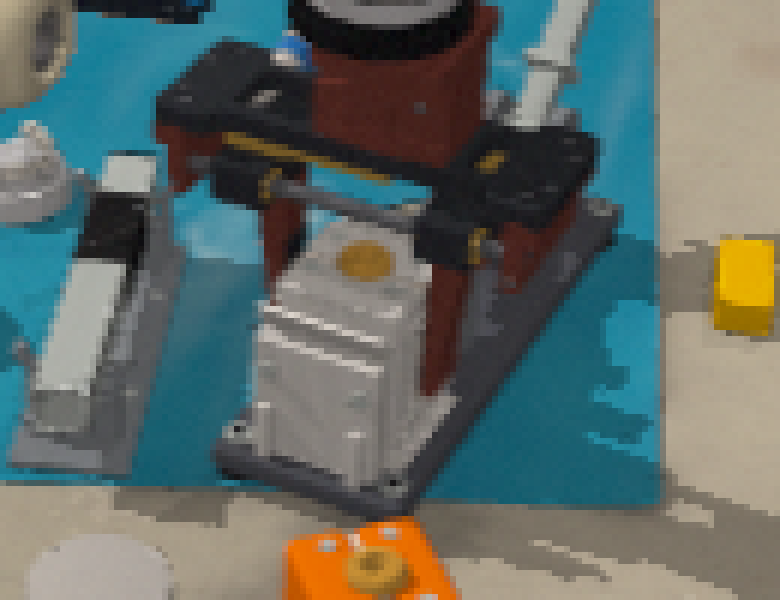

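The flask at (360,300) sits between the stop and the plate with no contact force. I'll lower it the last 6 mm and release.

jog_arm:
  rows:
    - [[255,0,0,0.3,0],[255,0,0,0.3,0],[255,0,0,0,0],[255,0,0,0,0]]

```text
t: 7.35
ee_pos: [555.7, 57.6, 47.4]
eef_rot: [2.45, 1.964, 0.003]
contact_force: [-0.7, 0.2, 9.7]
finger_gap: 65.8
```

jog_arm:
  rows:
    - [[30,0,0,0,0],[0,0,0,0,0],[0,0,0,0,0],[0,0,0,0,0]]

```text
t: 7.75
ee_pos: [554.9, 57.6, 45.7]
eef_rot: [2.451, 1.965, 0.0]
contact_force: [-0.2, -0.9, 0.7]
finger_gap: 88.0
```

jog_arm:
  rows:
    - [[0,0,0,-1.5,0],[0,0,0,-3,0],[0,0,0,-3,0],[0,0,0,-3,0],[0,0,0,-2,0],[0,0,0,-1,0],[0,0,0,0,0],[0,0,0,0,0]]

```text
t: 8.55
ee_pos: [554.2, 57.6, 179.7]
eef_rot: [-2.451, -1.964, 0.002]
contact_force: [0.6, -0.3, -0.5]
finger_gap: 87.9
```

```bash
python3 -c "
from h import *
# bar: along dir: +x (open end) to +y world; sleeve point
s=load('side');P=cloud(s); X,Y,Z=P[...,0],P[...,1],P[...,2]
m=(X>640)&(X<740)&(Y>-90)&(Y<140)&(Z>51)&(Z<64)
q=P[m]; c=np.median(q,0); 
r=cv2.minAreaRect(q[:,:2].astype(np.float32)); print(r, np.median(q[:,2]))
b=q[:,:2]-q[:,:2].mean(0); w,V=np.linalg.eigh(b.T@b); v=V[:,1]; print('pca',np.degrees(np.arctan2(v[1],v[0]))%180)
to([691,-7,130],7.6-0)
u,v=proj(s,fr(0,50,60));u=int(u);v=int(v)
s=snap('side');save(cv2.resize(s['img'][v-50:v+50,u-65:u+65],None,fx=6,fy=6,interpolation=3),'bed3_side.png')
"
```

```text
((686.4872436523438, 24.464096069335938), (52.59589767456055, 201.63706970214844), 7.440845489501953) 57.157945082279866
pca 98.60621294022074
 t 8.55 pos [554.2  57.6 179.7] yawy -12.58 tilt [-0.0013 -0.0001] F [ 0.6 -0.3 -0.5] gap 87.9 q [-0.02  0.34  1.65 -0.    1.15  0.2 ]
   roll -20.18 shift cm [-8.21 12.72  4.96] noroll [-3.32 14.77  4.96]
```

View pics/bed3_side.png

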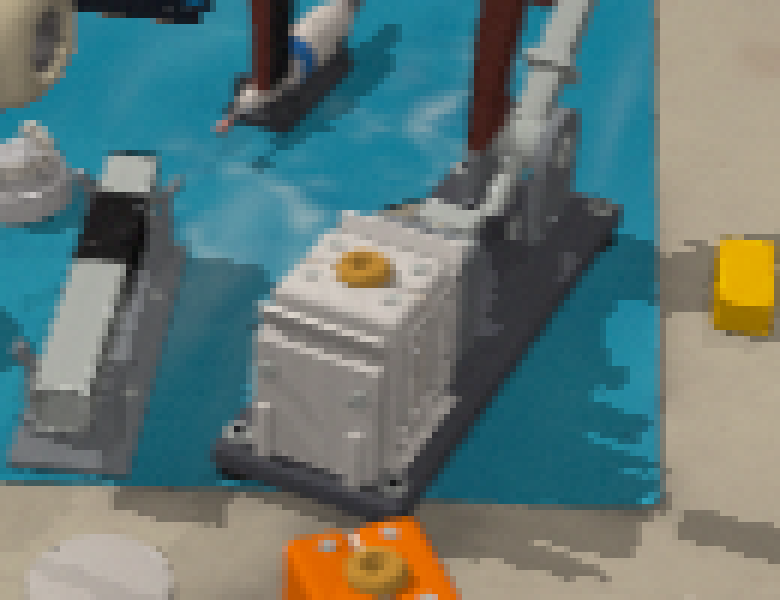

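jog_arm:
  rows:
    - [[110,0,2,0,-6.7],[110,0,2,0,-6.7],[110,0,2,0,-6.7],[110,-2,2,0,0],[110,-2,2.5,0,0],[110,-2,2.2,1.5,0],[110,0,0,1.5,0],[110,0,0,0,0]]

```text
t: 9.4
ee_pos: [685.6, 0.8, 146.1]
eef_rot: [-2.068, -2.356, 0.007]
contact_force: [-1.0, 0.1, 0.0]
finger_gap: 50.4
```

jog_arm:
  rows:
    - [[110,0,0,0,0],[110,0,0,0,0]]

```text
t: 9.6
ee_pos: [687.7, 1.5, 150.8]
eef_rot: [-2.07, -2.363, 0.001]
contact_force: [0.4, 0.0, -0.7]
finger_gap: 49.9
```

```bash
python3 -c "
from h import *
to([691,-6,100],7.5)"
```

```text
t 9.6 pos [687.7   1.5 150.8] yawy 7.56 tilt [-0.0007  0.0001] F [ 0.4  0.  -0.7] gap 49.9 q [-0.1   0.55  1.38  0.    1.21 -0.23]
   roll 0.06 shift cm [-0.79  0.24  5.08] noroll [-0.79  0.24  5.08]
```

jog_arm:
  rows:
    - [[110,-0.4,0.1,2,0],[110,-0.3,0.1,3,0],[110,0,0,2,0],[110,0,0,0,0],[110,0,0,0,0]]

```text
t: 10.1
ee_pos: [691.3, -5.5, 81.6]
eef_rot: [2.07, 2.363, 0.0]
contact_force: [-0.3, -0.2, -0.1]
finger_gap: 49.9
```

```bash
python3 -c "
from h import *
to([691,-6,24],7.5)
s=snap('side')
u,v=proj(s,[690,0,60]);u=int(u);v=int(v)
save(cv2.resize(s['img'][v-50:v+50,u-65:u+65],None,fx=6,fy=6,interpolation=3),'bar1.png')
"
```

```text
t 10.1 pos [691.3  -5.5  81.6] yawy 7.55 tilt [ 0.0003 -0.0001] F [-0.3 -0.2 -0.1] gap 49.9 q [-0.11  0.62  1.43 -0.    1.09 -0.24]
   roll 0.05 shift cm [-0.05 -0.04  5.76] noroll [-0.05 -0.04  5.76]
```

View pics/bar1.png

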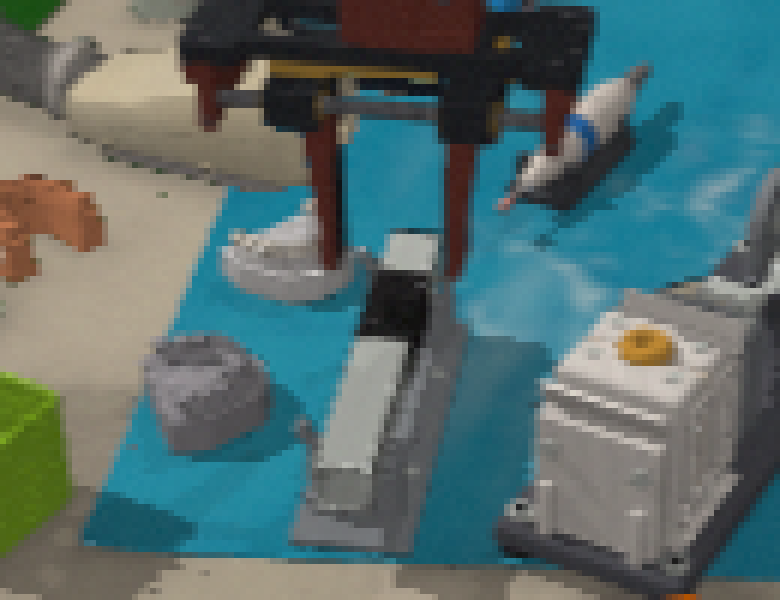

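jog_arm:
  rows:
    - [[110,0,0,1.5,0],[110,0,0,1.5,0],[110,0,0,1.5,0],[110,0,0,1,0],[110,0,0,0.3,0],[110,0,0,0,0],[110,0,0,0,0],[255,0,0,0,0]]

```text
t: 10.95
ee_pos: [691.9, -6.0, 23.3]
eef_rot: [2.07, 2.362, 0.001]
contact_force: [-0.4, -0.9, 0.1]
finger_gap: 44.9
```

jog_arm:
  rows:
    - [[255,0,0,0,0],[255,0,0,0,0],[255,0,0,0,0],[255,0,0,0,0],[255,0,0,0,0]]

```text
t: 11.45
ee_pos: [691.9, -6.0, 23.1]
eef_rot: [2.07, 2.362, 0.001]
contact_force: [0.8, 0.9, 2.8]
finger_gap: 24.8
```

```bash
python3 -c "
from h import *
to([691,-6,24],7.5)"
```

```text
t 11.45 pos [691.9  -6.   23.1] yawy 7.52 tilt [ 0.001  -0.0002] F [0.8 0.9 2.8] gap 24.8 q [-0.11  0.69  1.47 -0.    0.98 -0.24]
   roll 0.02 shift cm [ 0.01 -0.08 -0.09] noroll [ 0.01 -0.08 -0.09]
```

jog_arm:
  rows:
    - [[255,0,0,-1,0],[255,0,0,-2.5,0],[255,0,0,-3,0],[255,0,0,-3,0],[255,0,0,-3,0],[255,0,0,-2,0],[255,0,0,0,0],[255,0,0,0,0]]

```text
t: 12.25
ee_pos: [690.8, -5.9, 167.3]
eef_rot: [-2.071, -2.362, 0.001]
contact_force: [-0.4, 0.7, -2.1]
finger_gap: 24.8
```

```bash
python3 -c "
from h import *
to(fr(0,-335,171),FD-90)
s=snap('side');P=cloud(s).reshape(-1,3)
s2=snap('top')
save(cv2.resize(s['img'][50:270,120:420],None,fx=2.6,fy=2.6,interpolation=3),'lift.png')
for s in (s,s2):
    P=cloud(s).reshape(-1,3); d=P[:,:2]-FC; a=d@fx_; b=d@fy
    m=(abs(a)<40)&(b<-115)&(b>-210)&(P[:,2]>70)&(P[:,2]<150)
    print(m.sum())
    for b0 in range(-200,-115,12):
        k=m&(b>b0)&(b<=b0+12)
        if k.sum()>3: print(b0+6,k.sum(),'x',np.percentile(a[k],[5,50,95]).round(1),'z',np.percentile(P[k,2],[5,50,95]).round(1))
"
```

```text
t 12.25 pos [690.8  -5.9 167.3] yawy 7.52 tilt [-0.0006 -0.0001] F [-0.4  0.7 -2.1] gap 24.8 q [-0.11  0.54  1.36 -0.    1.25 -0.24]
   roll 20.12 shift cm [-38.74 -14.68  -0.36] noroll [-31.33 -27.11  -0.35]
180
-182 12 x [-7.7 -4.   3.9] z [121.8 131.5 134. ]
-170 27 x [-8.2 -2.   6.3] z [112.2 125.6 131.8]
-158 33 x [-8.1 -3.3  5.4] z [105.  117.5 124.6]
-146 30 x [-11.1  -1.5   6.2] z [ 92.7 105.7 112.3]
-134 40 x [-11.9  -2.   10.4] z [ 85.1  97.7 104. ]
-122 36 x [-20.8  -2.6  12.1] z [74.9 85.6 92.9]
14
-170 10 x [2.3 6.2 9.5] z [122.1 125.  129.1]
```

View pics/lift.png

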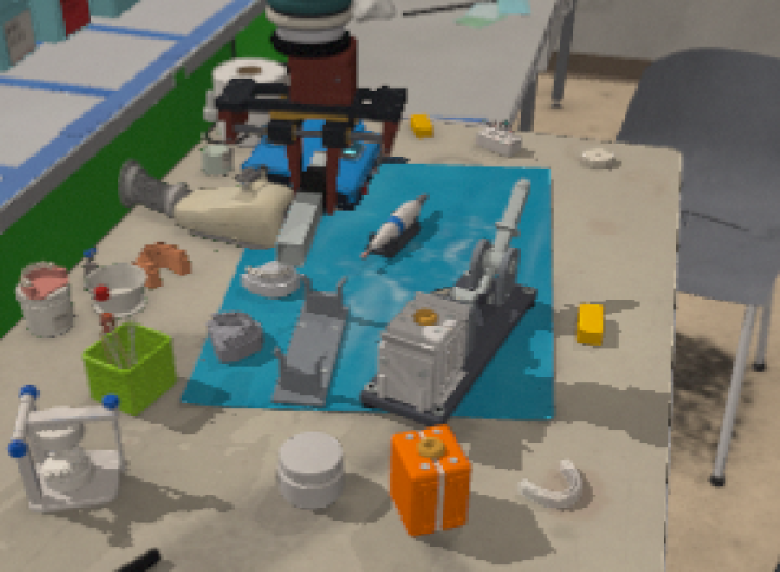

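The bar hangs level in the fingers with its open end at (295,245). The rest at (315,340) is empty and the flask is in the bed at (425,350).

jog_arm:
  rows:
    - [[255,0,0,0,6.7],[255,0,0,0,6.7],[255,0,0,0,6.7],[255,-2,-0.7,0,0],[255,-3,-1.2,0,0],[255,-3.5,-1.4,0,0],[255,-3.5,-1.4,0,0],[255,-3.5,-1.4,0,0]]

```text
t: 13.15
ee_pos: [595.4, -145.3, 166.3]
eef_rot: [-2.447, -1.967, 0.003]
contact_force: [0.9, -0.3, -1.5]
finger_gap: 24.8
```

jog_arm:
  rows:
    - [[255,-3.5,-1.4,0,0],[255,-3.5,-1.4,0,0],[255,-3.5,-1.4,0,0],[255,-3.5,-1.4,0,0],[255,-3.5,-1.2,0,0],[255,-3,-1,0,0],[255,-1,-0.4,0,0],[255,0,0,0,0]]

```text
t: 13.95
ee_pos: [469.4, -336.8, 166.8]
eef_rot: [-2.452, -1.962, 0.001]
contact_force: [-0.6, 0.1, -1.9]
finger_gap: 24.9
```

jog_arm:
  rows:
    - [[255,0,0,0,0],[255,0,0,0,0]]

```text
t: 14.15
ee_pos: [471.5, -334.6, 167.4]
eef_rot: [-2.449, -1.966, -0.0]
contact_force: [-0.5, -0.0, -1.9]
finger_gap: 24.8
```

```bash
python3 -c "
from h import *
to(fr(-1,-335,61),FD-90)"
```

```text
t 14.15 pos [ 471.5 -334.6  167.4] yawy -12.49 tilt [-0.0004  0.0009] F [-0.5 -0.  -1.9] gap 24.8 q [-0.74  0.38  1.62  0.    1.14 -0.52]
   roll 0.11 shift cm [-1.88 -0.54 10.64] noroll [-1.88 -0.55 10.64]
```

jog_arm:
  rows:
    - [[255,-1,-0.3,0,0],[255,-0.9,-0.2,2,0],[255,0,0,3,0],[255,0,0,3,0],[255,0,0,2.6,0],[255,0,0,0,0],[255,0,0,0,0],[255,0,0,0,0]]

```text
t: 14.95
ee_pos: [463.3, -354.2, 63.2]
eef_rot: [2.449, 1.964, 0.0]
contact_force: [0.1, 0.1, -1.7]
finger_gap: 25.0
```

```bash
python3 -c "
from h import *
to(fr(-1,-300,61),FD-90)
s=snap('side');s2=snap('top')
u,v=proj(s,fr(0,-200,90));u=int(u);v=int(v);print(u,v)
save(cv2.resize(s['img'][v-45:v+45,u-60:u+60],None,fx=6,fy=6,interpolation=3),'tilt0s.png')
u,v=proj(s2,fr(0,-200,90));u=int(u);v=int(v);print(u,v)
save(cv2.resize(s2['img'][v-45:v+45,u-60:u+60],None,fx=6,fy=6,interpolation=3),'tilt0t.png')
"
```

```text
t 14.95 pos [ 463.3 -354.2   63.2] yawy -12.55 tilt [ 0.0018 -0.0019] F [ 0.1  0.1 -1.7] gap 25.0 q [-0.77  0.52  1.71 -0.    0.91 -0.55]
   roll 0.05 shift cm [ 3.72 -0.17  0.21] noroll [ 3.72 -0.17  0.21]
321 129
385 231
```

View pics/tilt0s.png

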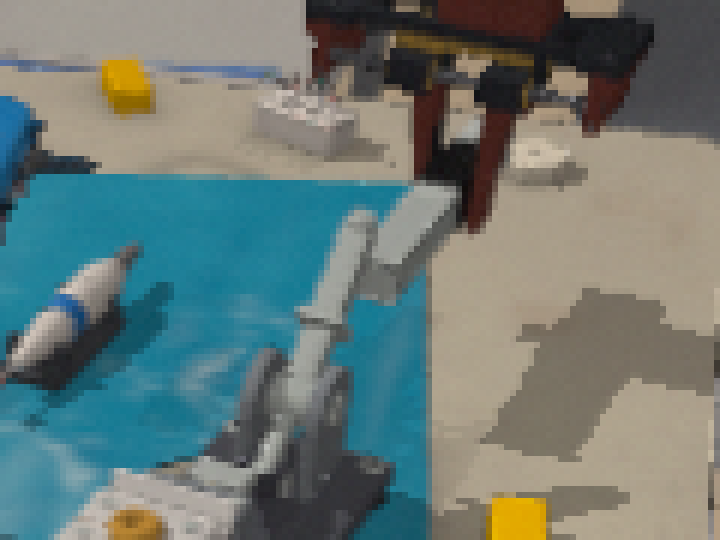

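View pics/tilt0t.png

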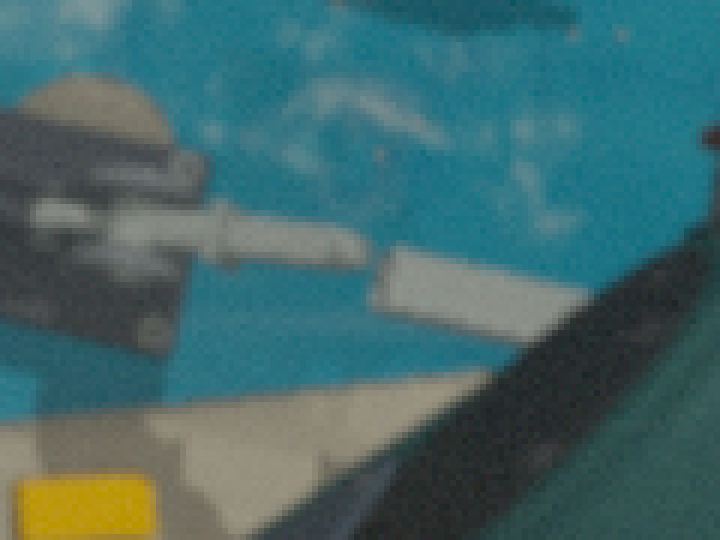

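jog_arm:
  rows:
    - [[255,1.3,0,0,0],[255,1.4,-0.1,0,0],[255,1,0,0,0],[255,0,0,0,0],[255,0,0,0,0],[255,0,0,-1,0],[255,0,0,-1,0],[255,0,0,0,0]]

```text
t: 15.85
ee_pos: [470.0, -318.3, 83.4]
eef_rot: [2.449, 1.963, -0.0]
contact_force: [-0.5, -0.4, -2.6]
finger_gap: 24.8
```

jog_arm:
  rows:
    - [[255,0,0,-1,0],[255,0,0,-1,0],[255,0,0,-1,0],[255,0,0,0,0]]

```text
t: 16.25
ee_pos: [469.9, -317.7, 113.4]
eef_rot: [2.449, 1.963, 0.0]
contact_force: [-0.6, -0.3, -2.2]
finger_gap: 24.5
```

```bash
python3 -c "
from h import *
to(fr(-1,-275,159),FD-90)
s=snap('side')
u,v=proj(s,fr(0,-200,90));u=int(u);v=int(v);print(u,v)
save(cv2.resize(s['img'][v-45:v+45,u-60:u+60],None,fx=6,fy=6,interpolation=3),'tilt1s.png')
"
```

```text
t 16.25 pos [ 469.9 -317.7  113.4] yawy -12.57 tilt [ 0.0017 -0.0017] F [-0.6 -0.3 -2.2] gap 24.5 q [-0.72  0.43  1.7  -0.    1.   -0.5 ]
   roll 0.03 shift cm [ 2.5  -0.01 -4.56] noroll [ 2.5  -0.01 -4.56]
321 129
```

View pics/tilt1s.png

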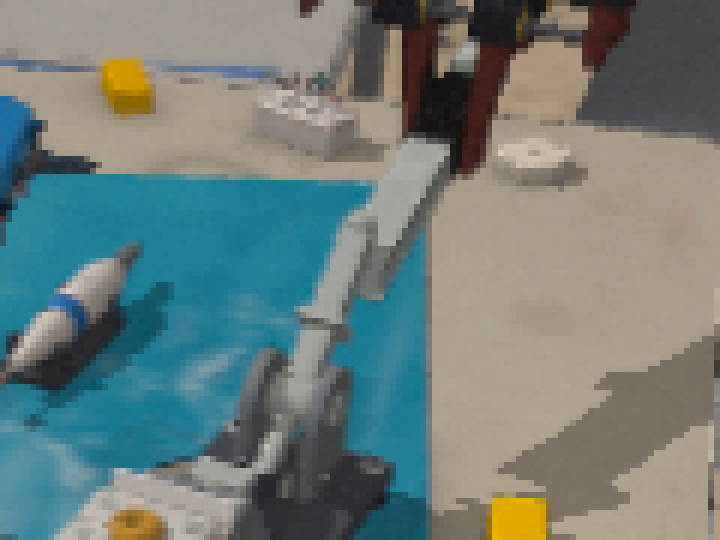

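The bar is tilting under the stub: its mouth stays at (370,285) while the grip rose to (450,110). The lever hasn't moved, so I'll continue.

jog_arm:
  rows:
    - [[255,0.5,0,-0.9,0],[255,0.5,0,-0.9,0],[255,0.5,0,-0.9,0],[255,0.5,0,-0.9,0],[255,0.5,0,-1.0,0],[255,0,0,0,0],[255,0,0,0,0]]

```text
t: 17.0
ee_pos: [474.9, -291.7, 158.0]
eef_rot: [-2.451, -1.965, -0.001]
contact_force: [-0.9, 0.2, -2.2]
finger_gap: 24.9
```

```bash
cat >> h.py <<'E'
def barfit(s,plot=None):
    """light bar-top points in the frame's y,z, near lever line"""
    P=cloud(s).reshape(-1,3); d=P[:,:2]-FC; return d@fx_,d@fy,P[:,2]
E
python3 -c "
from h import *
to(fr(-1,-275,159),FD-90)
s=snap('side')
u,v=proj(s,fr(0,-200,90));u=int(u);v=int(v);print(u,v)
save(cv2.resize(s['img'][v-45:v+45,u-60:u+60],None,fx=6,fy=6,interpolation=3),'tilt2s.png')
a,b,z=barfit(s)
m=(abs(a)<18)&(b<-120)&(b>-330)&(z>60)
for b0 in range(-330,-120,10):
    k=m&(b>b0)&(b<=b0+10)
    if k.sum()>2: print(b0+5,k.sum(),'x',np.percentile(a[k],[5,50,95]).round(1),'z',np.percentile(z[k],[5,50,95]).round(1))
"
```

```text
t 17.0 pos [ 474.9 -291.7  158. ] yawy -12.56 tilt [0.0004 0.0008] F [-0.9  0.2 -2.2] gap 24.9 q [-0.68  0.37  1.68  0.    1.1  -0.46]
   roll 0.04 shift cm [-0.13  0.05 -0.1 ] noroll [-0.13  0.05 -0.1 ]
321 129
-315 5 x [-0.8  5.4  7.7] z [211.6 218.6 219.4]
-305 15 x [-3.5  3.2  9.4] z [209.3 211.8 223.6]
-295 22 x [-5.8  2.8 11. ] z [200.6 206.9 246.1]
-285 33 x [-9.2  3.9 10.9] z [194.3 199.6 248.7]
-275 39 x [-9.7  5.4 11.1] z [186.3 193.3 237.3]
-265 107 x [-16.5  10.3  17.1] z [165.4 189.3 229.3]
-255 235 x [-16.5  -2.2  13.7] z [167.7 280.2 312. ]
-245 306 x [-16.6  -0.7  16.7] z [162.6 335.5 440.2]
-235 493 x [-16.1  -2.2  13.4] z [158.4 394.6 445.2]
-225 41 x [-16.   -7.4   6.5] z [126.9 148.5 154.9]
-215 33 x [-15.7  -6.6   6.6] z [119.6 140.4 145.3]
-205 47 x [-15.9  -8.    7.6] z [112.1 132.5 139. ]
-195 27 x [-16.2  -8.8  -1.2] z [ 92.4 118.7 129.8]
-185 32 x [-16.  -11.1  -0.1] z [ 90.9 116.5 133.2]
-175 30 x [-15.3  -4.9   5.6] z [109.3 126.7 133.8]
-165 23 x [-8.5 -2.2  6.4] z [114.  121.8 127.2]
-155 28 x [-8.5 -3.2  5.8] z [ 99.3 113.5 120. ]
-145 25 x [-12.1  -2.3   7.2] z [ 85.7 105.3 110.2]
-135 28 x [-12.3  -4.1  10.4] z [ 85.2  97.1 102.6]
-125 37 x [-9.9 -1.8 13.2] z [ 76.3  89.8 101.7]
```

View pics/tilt2s.png

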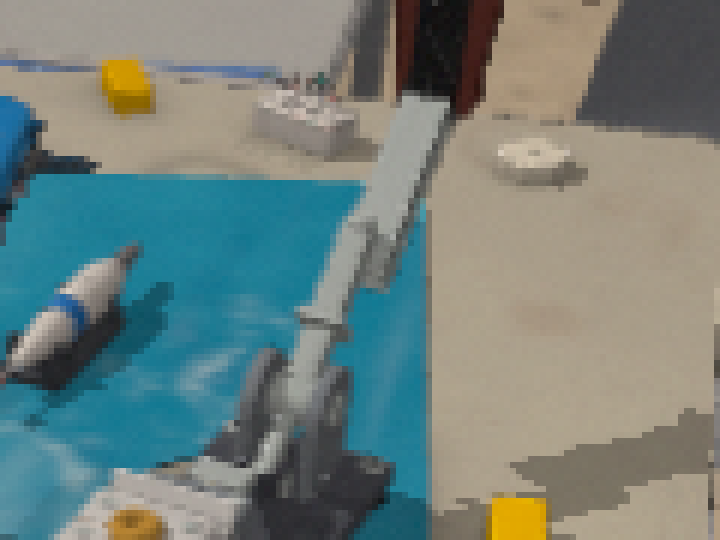

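```bash
cat >> h.py <<'E'
def topfit(s,yr,z0,y0,ang,w=9):
    """fit bar/lever top line z=m*y+c from points within w mm of guess line"""
    a,b,z=barfit(s); m=np.isfinite(z)&(abs(a)<18); t=np.tan(np.radians(ang)); m0=-t;c0=z0-m0*y0
    sel=np.zeros_like(m)
    for lo,hi in yr: sel|=m&(b>lo)&(b<hi)
    for it in range(8):
        k=sel&(abs(z-(m0*b+c0))<w*(0.75**it)+1.5)
        m0,c0=np.polyfit(b[k],z[k],1)
    print('top line angle',np.degrees(np.arctan(-m0)).round(2),'z at y0',(m0*y0+c0).round(1),'n',k.sum(),'rms',np.std(z[k]-(m0*b[k]+c0)).round(2),'x',np.percentile(a[k],[3,50,97]).round(1)); return m0,c0
E
python3 -c "
from h import *
s=load('side')
topfit(s,[(-232,-200),(-320,-268)],193,-275,40)
topfit(s,[(-232,-200)],155,-225,40)
topfit(s,[(-320,-268)],193,-275,40)
topfit(s,[(-180,-152)],121,-165,40)
s=snap('top')
save(cv2.resize(s['img'][180:290,320:470],None,fx=5,fy=5,interpolation=3),'tilt2t.png')
"
```

```text
top line angle 38.81 z at y0 190.0 n 140 rms 1.43 x [-14.6  -1.5   8.9]
top line angle 40.22 z at y0 149.9 n 67 rms 1.46 x [-15.4  -4.9   7.7]
top line angle 36.88 z at y0 191.0 n 74 rms 1.35 x [-11.4   0.8   9.5]
top line angle 36.46 z at y0 123.3 n 40 rms 1.25 x [-8.5 -1.7  6.6]
```

View pics/tilt2t.png

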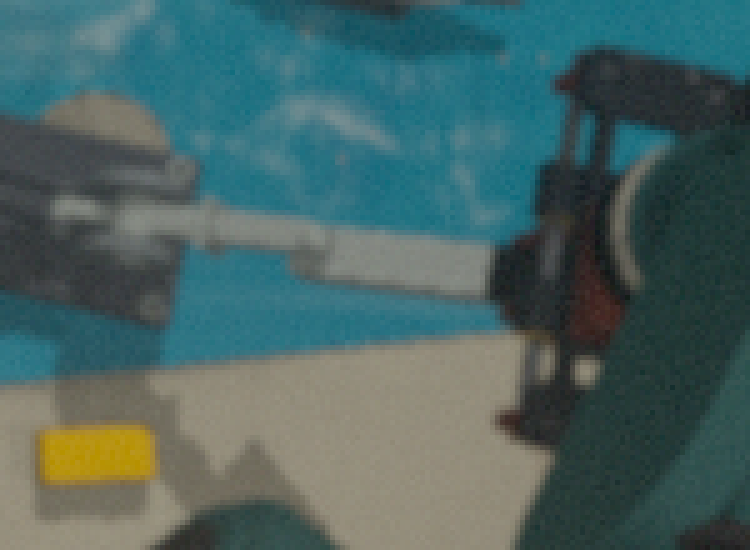

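jog_arm:
  rows:
    - [[255,-0.1,0,0.2,0],[255,-0.9,0,-0.7,0],[255,-1,0,-0.9,0],[255,-1,0,-0.8,0],[255,-0.7,0,-0.6,0],[255,0.2,0,-0.3,0],[255,0.6,0,-0.7,0],[255,0.5,0,-0.6,0]]

```text
t: 17.9
ee_pos: [469.4, -315.1, 202.1]
eef_rot: [-2.451, -1.964, -0.0]
contact_force: [0.1, -0.4, -2.7]
finger_gap: 25.1
```

jog_arm:
  rows:
    - [[255,0,0,0,0],[255,0,0,0,0],[255,0,0,0,0]]

```text
t: 18.2
ee_pos: [469.4, -315.6, 201.5]
eef_rot: [-2.451, -1.965, 0.0]
contact_force: [-0.1, 0.1, -1.3]
finger_gap: 24.4
```

```bash
cat >> h.py <<'E'
c40,s40=np.cos(np.radians(40)),np.sin(np.radians(40))
def sp(s,p,x=-1):
    "TCP target for grasp at s along stub, p above it (perp)"
    return fr(x,-105-s*c40+p*s40,62+s*s40+p*c40-19)
E
python3 -c "
from h import *
to(sp(248,0),FD-90)
s=snap('side');s2=snap('top')
save(cv2.resize(s['img'][70:190,250:400],None,fx=5,fy=5,interpolation=3),'pre_s.png')
save(cv2.resize(s2['img'][180:290,320:470],None,fx=5,fy=5,interpolation=3),'pre_t.png')
topfit(s,[(-250,-220)],193,-275+30,40)
topfit(s,[(-180,-152)],121,-165,40)
"
```

```text
t 18.2 pos [ 469.4 -315.6  201.5] yawy -12.54 tilt [-0.0004  0.0001] F [-0.1  0.1 -1.3] gap 24.4 q [-0.71  0.33  1.61 -0.    1.2  -0.49]
   roll 0.06 shift cm [ 0.32  0.07 -0.09] noroll [ 0.32  0.07 -0.09]
top line angle 40.63 z at y0 189.5 n 70 rms 1.42 x [-15.5  -3.8   8.2]
top line angle 39.16 z at y0 122.8 n 36 rms 1.68 x [-7.4 -0.2  6.1]
```

View pics/pre_s.png

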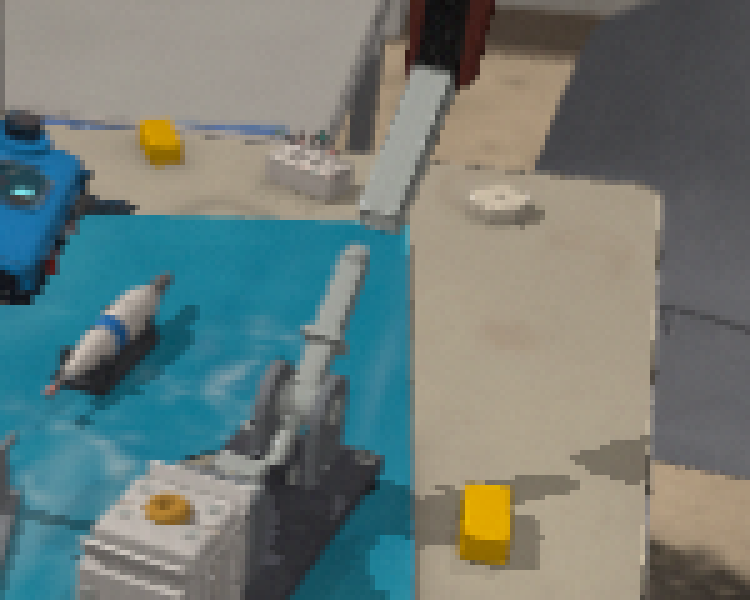

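View pics/pre_t.png

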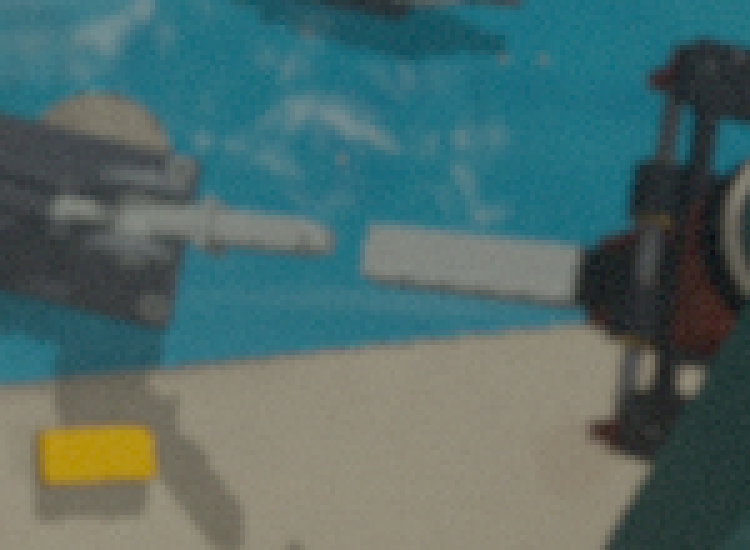

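```bash
cat >> h.py <<'E'
def rayplane(s,u,v,p0,n):
    o,d=ray(s,u,v); return o+d*((p0-o)@n)/(d@n)
def fcoord(P): d=P[:2]-FC; return d@fx_,d@fy,P[2]
def lateral(s,mask,ang,off,pz,py,bins):
    """mask px -> plane tilted ang through frame (y=py,z=pz) -> per-y lateral edges"""
    t=np.radians(ang); ydir=np.array([fy[0],fy[1],0]); n=ydir*np.sin(t)+np.array([0,0,np.cos(t)])
    p0=fr(0,py,pz)+n*off
    v,u=np.nonzero(mask); Q=np.array([fcoord(rayplane(s,uu,vv,p0,n)) for uu,vv in zip(u,v)])
    for lo,hi in bins:
        k=(Q[:,1]>lo)&(Q[:,1]<hi)&(abs(Q[:,0])<25)
        if k.sum()>4: print('  y',lo,hi,'n',k.sum(),'mean x',Q[k,0].mean().round(2),'edges',np.percentile(Q[k,0],[2,98]).round(1))
E
python3 -c "
from h import *
for n in ('top','side'):
    s=load(n); hsv=cv2.cvtColor(s['img'],cv2.COLOR_RGB2HSV); P=cloud(s); Z=P[...,2]
    d=P[...,:2]-FC; a=d@fx_; b=d@fy
    off=lambda y0,z0:(b-y0)*s40+(Z-z0)*c40
    # perp distance from stub axis
    perp=(b+105)*s40+(Z-62)*c40; al=-(b+105)*c40+(Z-62)*s40
    lev=(abs(a)<20)&(al>52)&(al<95)&(perp>3)&(perp<14)
    bar=(abs(a)<22)&(al>115)&(al<230)&(perp>5)&(perp<24)&(hsv[...,2]>90)
    print(n,'lever'); lateral(s,lev,40,8,62,-105,[(-160,-145),(-178,-160)])
    print(n,'bar',np.median(perp[bar])); lateral(s,bar,40,np.median(perp[bar]),62,-105,[(-210,-195),(-225,-210),(-240,-225),(-255,-240)])
"
```

```text
top lever
  y -160 -145 n 50 mean x 1.07 edges [-7.   9.3]
  y -178 -160 n 42 mean x 1.32 edges [-6.7  9.1]
top bar 8.428778925799179
  y -210 -195 n 61 mean x -2.05 edges [-14.   10.3]
  y -225 -210 n 82 mean x -1.8 edges [-13.9  10.3]
  y -240 -225 n 81 mean x -2.18 edges [-14.   10.2]
  y -255 -240 n 84 mean x -2.26 edges [-14.7  10.2]
side lever
  y -160 -145 n 33 mean x -1.05 edges [-8.8  7.2]
  y -178 -160 n 27 mean x -0.25 edges [-8.6  7.2]
side bar 7.6727500884929185
  y -210 -195 n 38 mean x -3.33 edges [-15.4   8.5]
  y -225 -210 n 46 mean x -3.62 edges [-15.5   8.2]
  y -240 -225 n 42 mean x -3.83 edges [-15.8   8. ]
  y -255 -240 n 42 mean x -5.12 edges [-16.2   7.8]
```

```bash
python3 -c "
from h import *
for n in ('top','side'):
    s=load(n); hsv=cv2.cvtColor(s['img'],cv2.COLOR_RGB2HSV); P=cloud(s); Z=P[...,2]
    d=P[...,:2]-FC; a=d@fx_; b=d@fy
    perp=(b+105)*s40+(Z-62)*c40; al=-(b+105)*c40+(Z-62)*s40
    for nm,lo,hi,x0 in (('lev',52,72,0),('lev',72,90,0),('lev',90,108,0),('bar',122,145,-2),('bar',145,170,-2),('bar',170,200,-2)):
        m=(abs(a-x0)<6)&(al>lo)&(al<hi)&(abs(perp)<30)
        print(n,nm,lo,m.sum(),np.percentile(perp[m],[10,50,90]).round(1))
    m=(abs(a)<20)&(al>60)&(al<140)&(abs(perp)<25); h,e=np.histogram(al[m],bins=np.arange(60,141,4)); print(h)
"
```

```text
top lev 52 40 [ 4.1  8.8 11.8]
top lev 72 34 [ 6.9  9.  11.4]
top lev 90 44 [-2.9  7.5 10.6]
top bar 122 30 [ 6.2  8.6 11.4]
top bar 145 55 [ 4.8  9.5 11.6]
top bar 170 63 [ 5.5  7.8 11.1]
[11 14 10 11 10 13  6 14 12 12 13 13  2  0  0  0  0 14 16 22]
side lev 52 23 [5.5 7.4 9.8]
side lev 72 21 [ 6.2  9.4 10.9]
side lev 90 20 [ 4.7  7.2 10.7]
side bar 122 35 [-16.3   6.7  10.2]
side bar 145 30 [5.  7.2 9.5]
side bar 170 33 [4.9 7.7 9.2]
[ 6  6  9  6 10  8  8  8  5  7  6  3  0  0  0  0  2 26 20 15]
```

jog_arm:
  rows:
    - [[255,0.3,0.3,-0.3,0],[255,0,0,0,0],[255,0.7,0,0.6,0],[255,0.8,0,0.6,0],[255,0.8,0,0.7,0],[255,0,0,0,0],[255,0,0,0,0]]

```text
t: 19.0
ee_pos: [477.9, -290.7, 185.3]
eef_rot: [-2.45, -1.965, 0.001]
contact_force: [0.1, -0.0, -2.3]
finger_gap: 25.3
```

```bash
cat > look.py <<'E'
from h import *
import sys
to(sp(175,0,2),FD-90)
s=snap('side');s2=snap('top')
save(np.vstack([cv2.resize(s['img'][80:180,260:380],None,fx=5,fy=5,interpolation=3)[:300*2-220],]),sys.argv[1]+'_s.png')
save(cv2.resize(s2['img'][190:270,330:450],None,fx=5,fy=5,interpolation=3),sys.argv[1]+'_t.png')
for n,s in (('top',s2),('side',s)):
    P=cloud(s); Z=P[...,2]
    d=P[...,:2]-FC; a=d@fx_; b=d@fy
    perp=(b+105)*s40+(Z-62)*c40; al=-(b+105)*c40+(Z-62)*s40
    print(n,[ (lo,np.percentile(perp[m],50).round(1),np.percentile(a[m],[3,97]).round(1)) for lo in range(40,220,15) for m in [(abs(a)<20)&(al>lo)&(al<lo+15)&(abs(perp)<30)] if m.sum()>5])
E
python3 look.py ins1
```

```text
t 19.0 pos [ 477.9 -290.7  185.3] yawy -12.53 tilt [-0.0008  0.0004] F [ 0.1 -0.  -2.3] gap 25.3 q [-0.67  0.34  1.64 -0.    1.16 -0.45]
   roll 0.07 shift cm [3.3  0.08 2.98] noroll [3.3  0.09 2.98]
top [(40, np.float64(11.0), array([-11.3,  13.4])), (55, np.float64(8.1), array([-6.5,  8.6])), (70, np.float64(8.0), array([-6.3,  9.1])), (85, np.float64(8.9), array([-6.8,  9.1])), (100, np.float64(13.1), array([-11.5,  12.2])), (115, np.float64(12.2), array([-11.1,  13.4])), (130, np.float64(12.2), array([-11.6,  12.9])), (145, np.float64(13.0), array([-11.2,  12.2])), (160, np.float64(12.5), array([-11.1,  12.8])), (175, np.float64(11.7), array([-11.5,  12.7])), (190, np.float64(12.1), array([-16.1,  14. ])), (205, np.float64(12.7), array([-16. ,  18.4]))]
side [(40, np.float64(9.1), array([-13.1,  10.5])), (55, np.float64(8.5), array([-8.7,  6.7])), (70, np.float64(7.6), array([-8.9,  5.9])), (85, np.float64(8.9), array([-12.7,  10.3])), (100, np.float64(11.5), array([-13.4,  10.3])), (115, np.float64(11.6), array([-13.7,   9.3])), (130, np.float64(11.2), array([-13.9,  11.2])), (145, np.float64(11.6), array([-13.8,   9.6])), (160, np.float64(10.5), array([-13.8,  11.3])), (175, np.float64(10.4), array([-13.1,  11.4])), (190, np.float64(10.4), array([-18.2,  13.8])), (205, np.float64(11.6), array([-19.4,  18.9]))]
```

View pics/ins1_s.png

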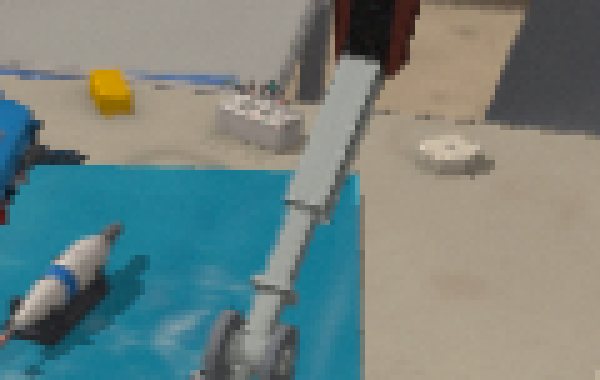

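View pics/ins1_t.png

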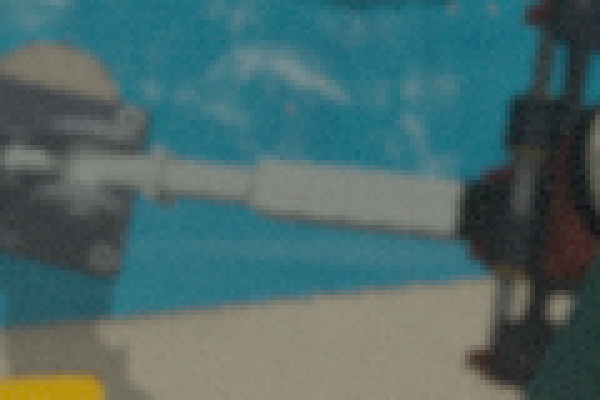

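The stub tip is inside the mouth at (305,205) in the side crop. The bar is parallel to the lever and centred on it, with no contact force, so I'll push on.

jog_arm:
  rows:
    - [[255,0.6,0,0.5,0],[255,0.6,0,0.5,0],[255,0.6,0,0.5,0],[255,0.6,0,0.5,0],[255,0.5,0,0.4,0],[255,0,0,0,0],[255,0,0,0,0]]

```text
t: 19.8
ee_pos: [484.5, -262.9, 161.6]
eef_rot: [2.451, 1.965, -0.0]
contact_force: [-0.1, -0.3, -2.0]
finger_gap: 24.9
```

```bash
python3 look.py ins2
```

```text
t 19.8 pos [ 484.5 -262.9  161.6] yawy -12.55 tilt [-0.0002 -0.0002] F [-0.1 -0.3 -2. ] gap 24.9 q [-0.62  0.35  1.69 -0.    1.1  -0.4 ]
   roll 0.05 shift cm [0.44 0.05 0.61] noroll [0.44 0.05 0.61]
top [(40, np.float64(10.3), array([-10.9,  12.9])), (55, np.float64(11.9), array([-10.8,  12.8])), (70, np.float64(13.6), array([-10.9,  13.8])), (85, np.float64(12.5), array([-11.1,  13. ])), (100, np.float64(12.2), array([-11.1,  12.8])), (115, np.float64(12.1), array([-10.8,  13.8])), (130, np.float64(12.1), array([-10.7,  13.6])), (145, np.float64(12.5), array([-11. ,  12.1])), (160, np.float64(12.2), array([-15.5,  16.3])), (175, np.float64(14.5), array([ 1.9, 19.1])), (190, np.float64(12.9), array([ 2.7, 14.4]))]
side [(40, np.float64(10.0), array([-12.6,  11.4])), (55, np.float64(10.3), array([-13.3,  10.1])), (70, np.float64(13.0), array([-13.1,  11.3])), (85, np.float64(12.8), array([-12.9,  10.8])), (100, np.float64(10.9), array([-13.2,  11.1])), (115, np.float64(11.4), array([-12.9,  11.7])), (130, np.float64(10.9), array([-13.1,  10.9])), (145, np.float64(11.4), array([-12.7,  10.9])), (160, np.float64(10.5), array([-18.1,  18. ])), (175, np.float64(13.5), array([-18.3,  18.7])), (190, np.float64(12.2), array([-17.4,  15.5])), (205, np.float64(10.8), array([-4.1, 13.6]))]
```

View pics/ins2_s.png

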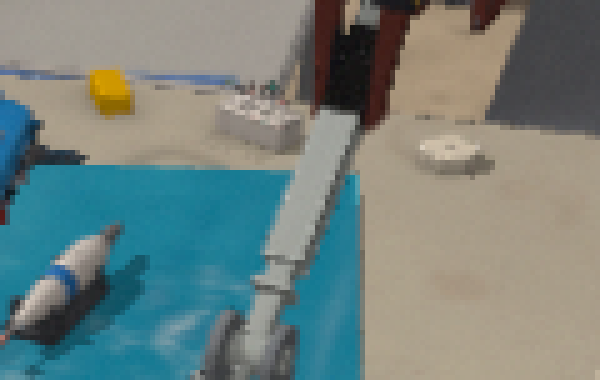

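jog_arm:
  rows:
    - [[255,0.3,0,0.25,0],[255,0.2,0,0.17,0],[255,0,0,0,0],[255,0,0,0,0]]

```text
t: 20.3
ee_pos: [485.4, -258.1, 157.4]
eef_rot: [-2.451, -1.965, 0.0]
contact_force: [0.2, -0.3, -3.0]
finger_gap: 24.9
```

jog_arm:
  rows:
    - [[255,0.2,0,0.17,0],[255,0,0,0,0],[255,0,0,0,0]]

```text
t: 20.6
ee_pos: [485.9, -256.1, 155.7]
eef_rot: [-2.451, -1.965, 0.0]
contact_force: [-0.5, -0.5, -1.9]
finger_gap: 24.9
```

```bash
python3 look.py ins3
```

```text
t 20.6 pos [ 485.9 -256.1  155.7] yawy -12.57 tilt [-0.0001 -0.0001] F [-0.5 -0.5 -1.9] gap 24.9 q [-0.61  0.36  1.7  -0.    1.08 -0.39]
   roll 0.03 shift cm [-0.25  0.06  0.03] noroll [-0.25  0.06  0.03]
top [(40, np.float64(12.0), array([-10.8,  12.1])), (55, np.float64(12.5), array([-11.3,  13.9])), (70, np.float64(13.2), array([-11.3,  12.5])), (85, np.float64(13.2), array([-11.2,  13.1])), (100, np.float64(12.7), array([-11.2,  12.2])), (115, np.float64(12.1), array([-11.3,  13.2])), (130, np.float64(11.4), array([-10.9,  12.9])), (145, np.float64(12.4), array([-13.9,  17.1])), (160, np.float64(12.9), array([-11.3,  19. ])), (175, np.float64(13.8), array([ 3. , 18.2]))]
side [(40, np.float64(9.7), array([-12.5,  10.9])), (55, np.float64(12.8), array([-13.4,  10.2])), (70, np.float64(11.8), array([-13.3,  10.8])), (85, np.float64(12.1), array([-13.4,  10.2])), (100, np.float64(11.1), array([-13.2,   9.8])), (115, np.float64(10.9), array([-13.1,  11.2])), (130, np.float64(10.9), array([-13.3,  10.2])), (145, np.float64(10.0), array([-18.6,  16.6])), (160, np.float64(12.0), array([-18.4,  19.3])), (175, np.float64(13.8), array([-19.3,  18.2])), (190, np.float64(11.5), array([-7.1, 13.4])), (205, np.float64(9.5), array([-3.6, 12.1]))]
```

View pics/ins3_s.png

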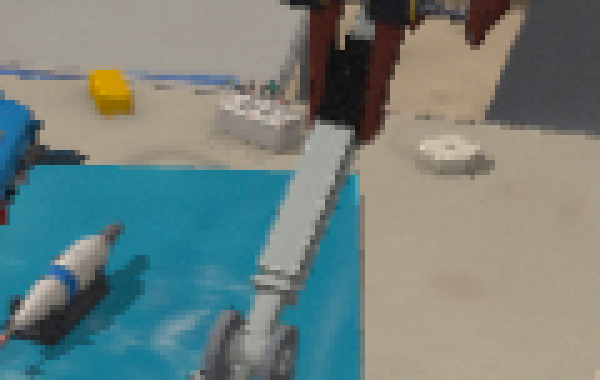

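jog_arm:
  rows:
    - [[255,0.2,0,0.17,0],[255,0,0,0,0],[255,0,0,0,0]]

```text
t: 21.0
ee_pos: [486.3, -254.1, 154.0]
eef_rot: [-2.451, -1.965, 0.0]
contact_force: [0.5, -0.1, -2.7]
finger_gap: 24.6
```

jog_arm:
  rows:
    - [[255,0.15,0,0.13,0],[255,0,0,0,0],[255,0,0,0,0]]

```text
t: 21.3
ee_pos: [486.8, -252.8, 152.8]
eef_rot: [2.451, 1.965, -0.0]
contact_force: [-0.0, 0.4, -1.7]
finger_gap: 25.2
```

```bash
python3 look.py ins4
```

```text
t 21.3 pos [ 486.8 -252.8  152.8] yawy -12.58 tilt [ 0.0002 -0.0002] F [-0.   0.4 -1.7] gap 25.2 q [-0.6   0.36  1.7  -0.    1.08 -0.39]
   roll 0.02 shift cm [-0.6   0.04 -0.27] noroll [-0.6   0.04 -0.27]
top [(40, np.float64(12.9), array([-11.4,  12.7])), (55, np.float64(12.6), array([-10.8,  12.8])), (70, np.float64(12.5), array([-10.9,  13.1])), (85, np.float64(11.8), array([-10.8,  13.1])), (100, np.float64(12.4), array([-10.9,  12.4])), (115, np.float64(11.7), array([-11.1,  13.4])), (130, np.float64(11.8), array([-11.2,  12.9])), (145, np.float64(11.9), array([-14.4,  17.3])), (160, np.float64(12.3), array([ 2.9, 18.4])), (175, np.float64(14.3), array([ 1.8, 13.9]))]
side [(40, np.float64(12.0), array([-13.1,  11.1])), (55, np.float64(11.6), array([-13.3,  10.5])), (70, np.float64(12.1), array([-13.4,  10.7])), (85, np.float64(11.6), array([-13.1,  11.3])), (100, np.float64(10.9), array([-13. ,  11.4])), (115, np.float64(11.1), array([-13.1,  10.4])), (130, np.float64(11.0), array([-12.9,  11.6])), (145, np.float64(10.1), array([-18.8,  19.1])), (160, np.float64(12.4), array([-18.8,  19.6])), (175, np.float64(12.4), array([-16.8,  13.5])), (190, np.float64(11.7), array([-2.8, 13.8])), (205, np.float64(9.1), array([-1.6, 11.7]))]
```

View pics/ins4_s.png

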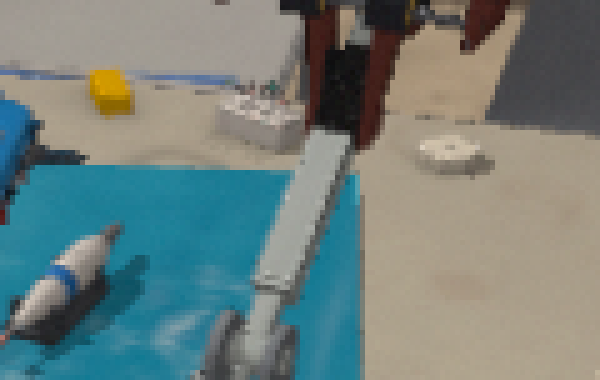

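jog_arm:
  rows:
    - [[255,0.15,0,0.13,0],[255,0,0,0,0],[255,0,0,0,0]]

```text
t: 21.7
ee_pos: [487.1, -252.9, 152.6]
eef_rot: [2.449, 1.964, -0.003]
contact_force: [-3.1, -4.2, 6.3]
finger_gap: 25.1
```

jog_arm:
  rows:
    - [[255,0.15,0,0.13,0],[255,0,0,0,0],[255,0,0,0,0]]

```text
t: 22.0
ee_pos: [487.5, -253.0, 152.2]
eef_rot: [2.446, 1.963, -0.005]
contact_force: [-5.9, -8.7, 10.9]
finger_gap: 25.0
```

```bash
python3 look.py ins5|head -3
```

```text
t 22.0 pos [ 487.5 -253.   152.2] yawy -12.5 tilt [ 0.0007 -0.0061] F [-5.9 -8.7 10.9] gap 25.0 q [-0.6   0.36  1.71 -0.01  1.07 -0.38]
   roll 0.1 shift cm [-0.59 -0.03 -0.33] noroll [-0.59 -0.03 -0.33]
top [(40, np.float64(13.5), array([-11. ,  13.7])), (55, np.float64(13.2), array([-11.1,  12.4])), (70, np.float64(12.6), array([-11.1,  13.5])), (85, np.float64(12.3), array([-10.7,  12.9])), (100, np.float64(11.7), array([-10.7,  13.1])), (115, np.float64(11.0), array([-10.7,  13.8])), (130, np.float64(11.6), array([-10.4,  13.3])), (145, np.float64(11.7), array([-14.1,  14.8])), (160, np.float64(12.5), array([ 3. , 18.6])), (175, np.float64(12.8), array([ 2.7, 14. ]))]
```

View pics/ins5_s.png

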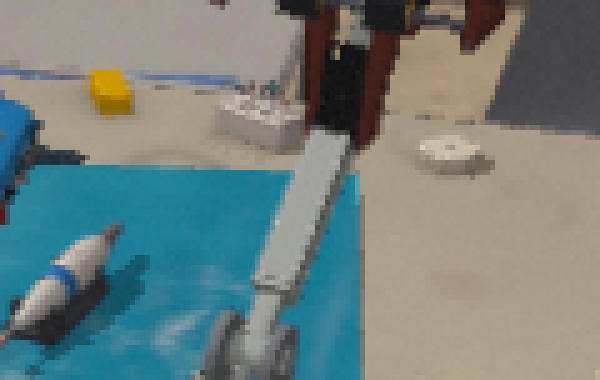

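The bar is seated on the shoulder: forward motion stopped and the force rose to 15 N along the stub. Next I throw the lever along its arc.

jog_arm:
  rows:
    - [[255,-0.2,0,-0.17,0],[255,-0.45,0,0.58,0],[255,-0.45,0,0.58,0],[255,-0.4,0,0.62,0],[255,-0.4,0,0.62,0],[255,-0.35,0,0.65,0],[255,-0.35,0,0.65,0],[255,0,0,0,0]]

```text
t: 22.9
ee_pos: [482.1, -276.3, 114.7]
eef_rot: [2.451, 1.963, -0.0]
contact_force: [-1.6, -3.6, 3.2]
finger_gap: 24.7
```

```bash
python3 look.py thr1|head -2
```

```text
t 22.9 pos [ 482.1 -276.3  114.7] yawy -12.6 tilt [ 0.0007 -0.0011] F [-1.6 -3.6  3.2] gap 24.7 q [-0.64  0.42  1.73 -0.    1.   -0.42]
   roll -0.0 shift cm [ 1.79 -0.   -4.08] noroll [ 1.79 -0.   -4.08]
```

View pics/thr1_s.png

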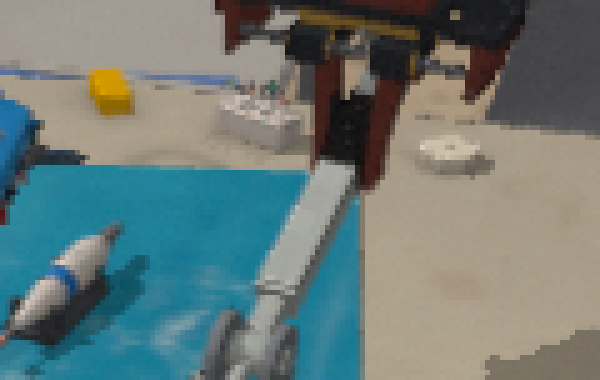

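jog_arm:
  rows:
    - [[255,-0.29,0,0.68,0],[255,-0.29,0,0.68,0],[255,-0.23,0,0.7,0],[255,-0.23,0,0.7,0],[255,-0.17,0,0.72,0],[255,-0.17,0,0.72,0],[255,-0.1,0,0.73,0],[255,-0.1,0,0.73,0]]

```text
t: 23.8
ee_pos: [479.0, -291.3, 59.2]
eef_rot: [2.449, 1.964, 0.0]
contact_force: [-2.0, -3.3, 7.2]
finger_gap: 24.6
```

jog_arm:
  rows:
    - [[255,-0.04,0,0.73,0],[255,-0.04,0,0.73,0],[255,0.03,0,0.73,0],[255,0.03,0,0.73,0],[255,0.04,0,0.4,0],[255,0,0,0,0],[255,0,0,0,0]]

```text
t: 24.5
ee_pos: [478.5, -290.5, 25.0]
eef_rot: [2.451, 1.965, 0.0]
contact_force: [0.4, -3.0, -0.6]
finger_gap: 25.0
```

```bash
cat > look2.py <<'E'
from h import *
import sys
to(fr(0,-105-168,28),FD-90)
s=snap('side')
save(cv2.resize(s['img'][90:210,230:380],None,fx=5,fy=5,interpolation=3),sys.argv[1]+'_s.png')
topfit(s,[(-250,-155)],70,-200,-3,14)
E
python3 look2.py thr2
```

```text
t 24.5 pos [ 478.5 -290.5   25. ] yawy -12.57 tilt [ 0.0003 -0.0003] F [ 0.4 -3.  -0.6] gap 25.0 q [-0.67  0.55  1.78 -0.    0.81 -0.45]
   roll 0.03 shift cm [-0.14 -0.17 -0.3 ] noroll [-0.14 -0.17 -0.3 ]
top line angle -6.09 z at y0 65.5 n 96 rms 0.89 x [-13.1  -1.3  11. ]
```

View pics/thr2_s.png

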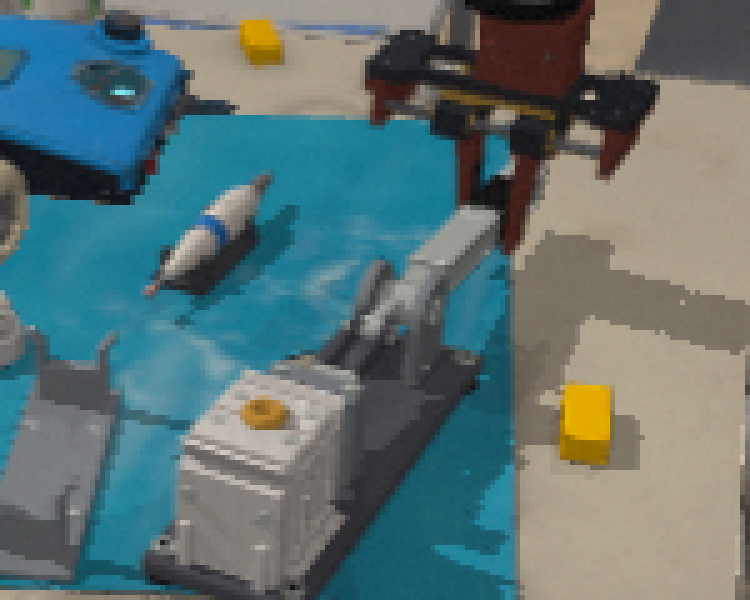

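jog_arm:
  rows:
    - [[255,0.02,0,0.3,0],[255,0,0,0.2,0],[255,0,0,0,0],[255,0,0,0,0]]

```text
t: 24.95
ee_pos: [478.8, -290.6, 20.9]
eef_rot: [2.45, 1.964, 0.0]
contact_force: [-2.4, -2.9, 10.0]
finger_gap: 24.8
```

jog_arm:
  rows:
    - [[255,0,0,0.3,0],[255,0,0,0,0],[255,0,0,0,0]]

```text
t: 25.25
ee_pos: [478.9, -290.6, 17.8]
eef_rot: [2.45, 1.964, 0.0]
contact_force: [-1.3, -3.3, 7.0]
finger_gap: 24.6
```

```bash
python3 look2.py thr3
```

```text
t 25.25 pos [ 478.9 -290.6   17.8] yawy -12.57 tilt [ 0.0011 -0.0009] F [-1.3 -3.3  7. ] gap 24.6 q [-0.67  0.56  1.79 -0.    0.79 -0.45]
   roll 0.03 shift cm [-0.13 -0.21 -1.02] noroll [-0.13 -0.21 -1.02]
top line angle -10.6 z at y0 65.1 n 87 rms 1.19 x [-13.3  -1.2  10.7]
```

The side view shows the bar at (450,240), below level and with the lever down. It droops to about −10°: the lever at −5° on its stop plus the bar's play. So I relieve the press and pull the bar off along the stub.

jog_arm:
  rows:
    - [[255,0,0,-0.3,0],[255,-0.5,0,0.04,0],[255,-1,0,0.08,0],[255,-1,0,0.08,0],[255,0,0,0,0],[255,0,0,0,0]]

```text
t: 25.9
ee_pos: [472.5, -315.0, 17.8]
eef_rot: [-2.452, -1.963, 0.0]
contact_force: [-0.1, 0.2, -3.6]
finger_gap: 25.1
```

```bash
python3 look2.py pull1
```

```text
t 25.9 pos [ 472.5 -315.    17.8] yawy -12.64 tilt [-0.0005  0.0004] F [-0.1  0.2 -3.6] gap 25.1 q [-0.71  0.57  1.77 -0.    0.8  -0.49]
   roll -0.04 shift cm [ 2.39 -0.12 -1.02] noroll [ 2.39 -0.12 -1.02]
top line angle -5.86 z at y0 66.9 n 72 rms 1.94 x [-13.2  -2.   10.7]
```

View pics/pull1_s.png

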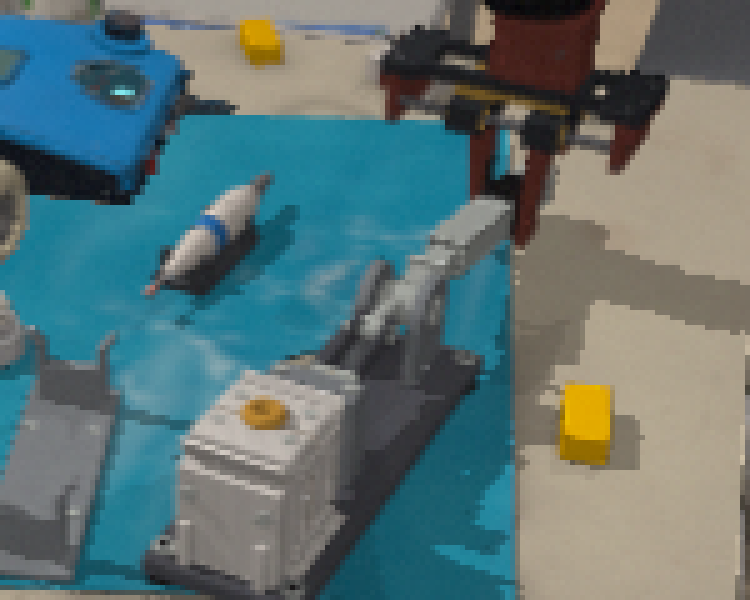

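It slides freely and the lever stays down. I'll pull the rest of the way.

jog_arm:
  rows:
    - [[255,-1,0,0.08,0],[255,-1,0,0.08,0],[255,-1,0,0.08,0],[255,-1,0,0.08,0],[255,-1,0,0,0],[255,-1,0,0,0],[255,0,0,0,0],[255,0,0,0,0]]

```text
t: 26.75
ee_pos: [459.6, -373.4, 14.9]
eef_rot: [-2.452, -1.964, -0.0]
contact_force: [-0.1, -0.2, -2.8]
finger_gap: 24.3
```

```bash
python3 look2.py pull2
python3 -c "
from h import *
s=load('side')
topfit(s,[(-250,-220)],60,-230,-6,14)
topfit(s,[(-200,-155)],68,-180,-5,10)
"
```

```text
t 26.75 pos [ 459.6 -373.4   14.9] yawy -12.62 tilt [-0.      0.0001] F [-0.1 -0.2 -2.8] gap 24.3 q [-0.8   0.6   1.71  0.    0.83 -0.58]
   roll -0.02 shift cm [ 8.37 -0.14 -1.31] noroll [ 8.37 -0.14 -1.31]
top line angle 1.63 z at y0 65.8 n 41 rms 1.64 x [-12.6  -1.   10.5]
top line angle 58.29 z at y0 35.1 n 14 rms 1.57 x [-13.2  -7.3  11.2]
top line angle -5.05 z at y0 65.2 n 25 rms 0.92 x [-8.1 -1.   5.7]
```

View pics/pull2_s.png

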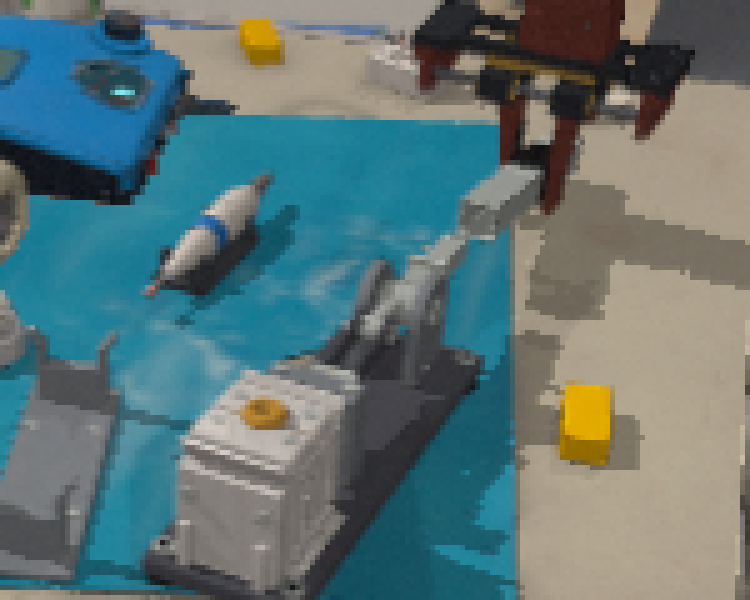

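The mouth at (475,220) is clear of the stub tip at (465,240), and the lever fits at −5.05°, so it's locked. Now I'll lift the bar and carry it back.

jog_arm:
  rows:
    - [[255,-1,0,-1,0],[255,-0.5,0,-2.5,0],[255,0,0,-3,0],[255,0,0,-3,0],[255,0,0,-3,0],[255,0,0,-2.5,0],[255,0,0,-1,0],[255,0,0,0,0]]

```text
t: 27.6
ee_pos: [457.3, -388.8, 176.8]
eef_rot: [2.448, 1.963, 0.0]
contact_force: [-0.3, 0.2, -2.3]
finger_gap: 25.1
```

```bash
python3 - <<'E'
from h import *
for n in('top','side'):
    s=snap(n); P=cloud(s); X,Y,Z=P[...,0],P[...,1],P[...,2]; hsv=cv2.cvtColor(s['img'],cv2.COLOR_RGB2HSV)
    m=(X>630)&(X<735)&(Y>-95)&(Y<145)&(Z>3)&(hsv[...,1]<80)&(Z<70)
    m=m.astype(np.uint8); nl,lab,st,_=cv2.connectedComponentsWithStats(m)
    k=1+np.argmax(st[1:,4]); q=P[lab==k]; 
    print(n,len(q),cv2.minAreaRect(q[:,:2].astype(np.float32)))
    lo=q[q[:,2]<14]; print(' base',len(lo),cv2.minAreaRect(lo[:,:2].astype(np.float32)))
    hi=q[q[:,2]>32]; print(' high pts'); 
    D=np.array([np.cos(np.radians(97.5)),np.sin(np.radians(97.5))]);N=np.array([D[1],-D[0]])
    c=np.array([687.1,24.5]); a=(hi[:,:2]-c)@D; b=(hi[:,:2]-c)@N
    for kk in (a<0,a>0):
        if kk.sum()>3: print('  saddle along',np.percentile(a[kk],[5,50,95]).round(1),'across',np.percentile(b[kk],[3,97]).round(1), kk.sum())
    save(cv2.resize(s['img'][130:190,240:330] if n=='top' else s['img'][130:260,190:340],None,fx=5,fy=5,interpolation=3),'rest_%s.png'%n)
to([691.9,-6,120],7.5)
E
```

```text
top 1306 ((687.21142578125, 24.847824096679688), (57.17733383178711, 189.71820068359375), 8.807374954223633)
 base 1121 ((687.21142578125, 24.847824096679688), (57.17733383178711, 189.71820068359375), 8.807374954223633)
 high pts
  saddle along [-85.2 -80.2 -76.4] across [-23.9  22. ] 50
  saddle along [65.5 69.4 73.7] across [-24.1  25.1] 49
side 839 ((695.2360229492188, 25.507362365722656), (71.19145202636719, 185.50619506835938), 7.876144886016846)
 base 575 ((695.2360229492188, 25.507362365722656), (71.19145202636719, 185.50619506835938), 7.876144886016846)
 high pts
  saddle along [-83.1 -77.  -73.7] across [-23.7  25.1] 35
  saddle along [64.2 70.9 73.4] across [-25.2  23.6] 54
 t 27.7 pos [ 456.  -387.4  174.1] yawy -12.57 tilt [-0.0009  0.0007] F [-0.4  0.4 -2.3] gap 24.7 q [-0.82  0.4   1.57 -0.    1.17 -0.6 ]
   roll -20.07 shift cm [34.73 28.37  5.4 ] noroll [42.36 14.72  5.42]
```

View pics/rest_top.png

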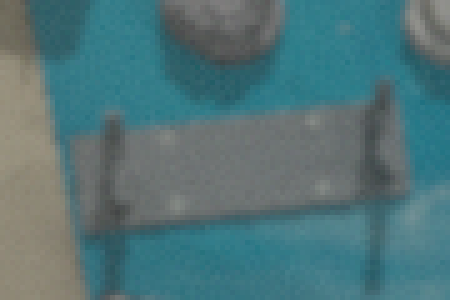

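jog_arm:
  rows:
    - [[255,0,0,0,-6.7],[255,0,0,0,-6.7],[255,0,0,0,-6.7],[255,1.5,1.2,0,0],[255,2.5,2,0,0],[255,3,2.5,0,0],[255,3,2.5,0,0],[255,3,2.5,0,0]]

```text
t: 28.5
ee_pos: [545.1, -243.1, 172.8]
eef_rot: [-2.069, -2.359, 0.001]
contact_force: [0.5, 0.4, -1.9]
finger_gap: 25.4
```

jog_arm:
  rows:
    - [[255,3,2.5,0,0],[255,3,2.5,0,0],[255,3,2.5,0,0],[255,3,2.5,0,0],[255,3,2.5,0,0],[255,3,2.5,0,0],[255,2.2,1.7,0,0],[255,1,0.8,0,0]]

```text
t: 29.3
ee_pos: [691.2, -9.2, 172.4]
eef_rot: [-2.066, -2.362, 0.002]
contact_force: [-0.5, -0.7, -1.3]
finger_gap: 25.2
```

jog_arm:
  rows:
    - [[255,0,0,0,0],[255,0,0,0,0],[255,0,0,0,0]]

```text
t: 29.6
ee_pos: [690.4, -13.4, 174.4]
eef_rot: [-2.072, -2.36, 0.002]
contact_force: [-0.4, -1.0, -1.8]
finger_gap: 24.7
```

```bash
python3 - <<'E'
from h import *
to([691,-3,100],7.6)
s=snap('side'); save(cv2.resize(s['img'][100:230,190:340],None,fx=5,fy=5,interpolation=3),'hov_s.png')
s=snap('top'); save(cv2.resize(s['img'][110:190,220:350],None,fx=5,fy=5,interpolation=3),'hov_t.png')
E
```

```text
t 29.6 pos [690.4 -13.4 174.4] yawy 7.45 tilt [-0.0015 -0.0006] F [-0.4 -1.  -1.8] gap 24.7 q [-0.12  0.53  1.35 -0.    1.26 -0.25]
   roll -0.15 shift cm [1.03 0.21 7.44] noroll [1.03 0.21 7.44]
```

View pics/hov_s.png

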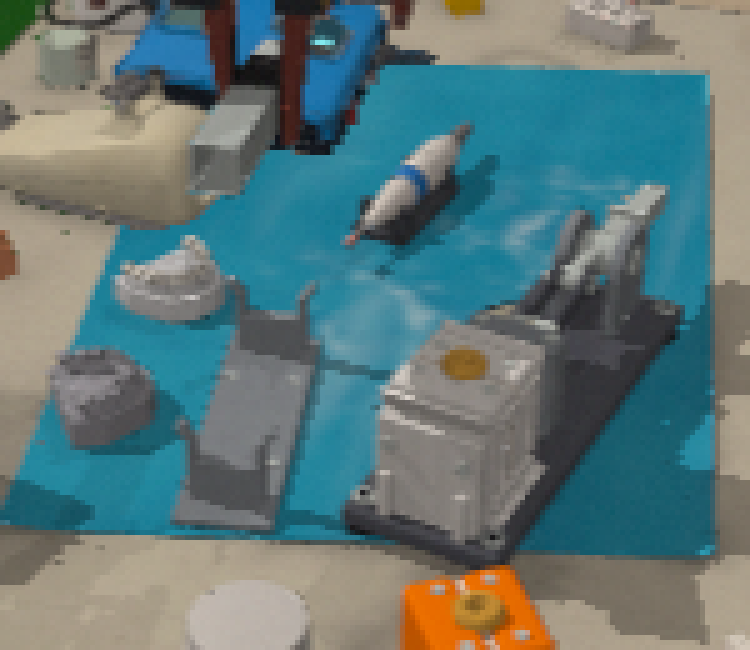

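View pics/hov_t.png

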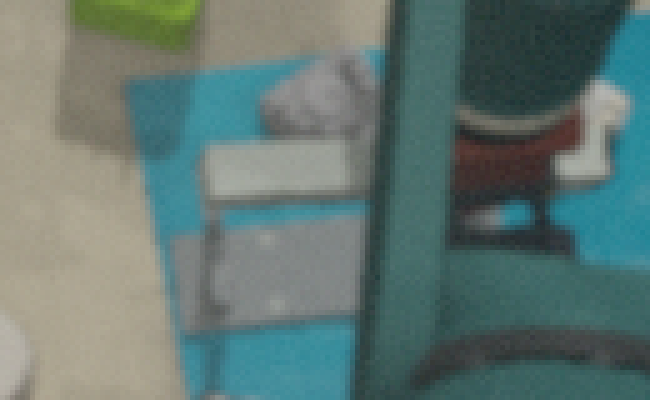

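```bash
python3 - <<'E'
from h import *
p=np.array([690.4,-13.4]); D=np.array([np.cos(np.radians(97.5)),np.sin(np.radians(97.5))]);N=np.array([D[1],-D[0]])
for n in('side','top'):
    s=load(n);P=cloud(s).reshape(-1,3); a=(P[:,:2]-p)@D; b=(P[:,:2]-p)@N
    m=(a>40)&(a<150)&(abs(b)<22)&(P[:,2]>150)&(P[:,2]<260)
    k=m&(abs(b)<9); h=P[:,2]
    print(n,m.sum(),'a',np.percentile(a[m],[95,98,100]).round(1),'b',np.percentile(b[m],[3,97]).round(1))
    for lo in range(40,140,15):
        q=k&(a>lo)&(a<lo+15)
        if q.sum()>2: print('  ',lo,q.sum(),np.percentile(h[q],[10,50,90]).round(1))
E
```

```text
side 249 a [119.6 120.9 124.2] b [-14.2  10.2]
   40 12 [216.  217.  217.7]
   55 16 [195.8 218.9 220.7]
   70 21 [198.6 221.1 223.7]
   85 28 [200.4 213.2 226.1]
   100 35 [203.9 219.2 228.3]
   115 18 [205.  206.  228.2]
top 450 a [118.6 120.9 122.8] b [-13.2  11.5]
   40 45 [215.2 218.6 221. ]
   55 46 [218.5 220.4 223.4]
   70 46 [220.6 223.  225.8]
   85 47 [223.  225.4 228. ]
   100 48 [225.2 228.5 230.2]
   115 28 [205.9 210.3 232.1]
```

jog_arm:
  rows:
    - [[255,0.8,0.2,1.5,0],[255,0.75,0.1,2.5,0],[255,0,0,2.5,0],[255,0,0,2,0],[255,0,0,1.5,0],[255,0,0,0.5,0],[255,0,0,0,0],[255,0,0,0,0]]

```text
t: 30.5
ee_pos: [693.0, 3.8, 70.6]
eef_rot: [2.07, 2.361, 0.001]
contact_force: [-0.2, 0.7, -1.7]
finger_gap: 24.8
```

```bash
python3 - <<'E'
from h import *
to([691.5,2.4,23],7.5)
s=snap('side'); save(cv2.resize(s['img'][120:230,190:310],None,fx=6,fy=6,interpolation=3),'low_s.png')
p=env.observe()['ee_pos'][:2]; D=np.array([np.cos(np.radians(97.5)),np.sin(np.radians(97.5))]);N=np.array([D[1],-D[0]]); c=np.array([687.1,24.5])
P=cloud(s).reshape(-1,3); a=(P[:,:2]-c)@D; b=(P[:,:2]-c)@N
m=(a>20)&(a<130)&(abs(b)<22)&(P[:,2]>72)&(P[:,2]<140)
print('a',np.percentile(a[m],[95,98,100]).round(1),'b',np.percentile(b[m],[3,97]).round(1))
E
```

```text
t 30.5 pos [693.    3.8  70.6] yawy 7.51 tilt [ 0.0014 -0.0002] F [-0.2  0.7 -1.7] gap 24.8 q [-0.09  0.64  1.44 -0.    1.07 -0.23]
   roll 0.01 shift cm [-0.12 -0.18  4.76] noroll [-0.12 -0.18  4.76]
a [ 97.   99.4 100.9] b [-10.9  12.9]
```

View pics/low_s.png

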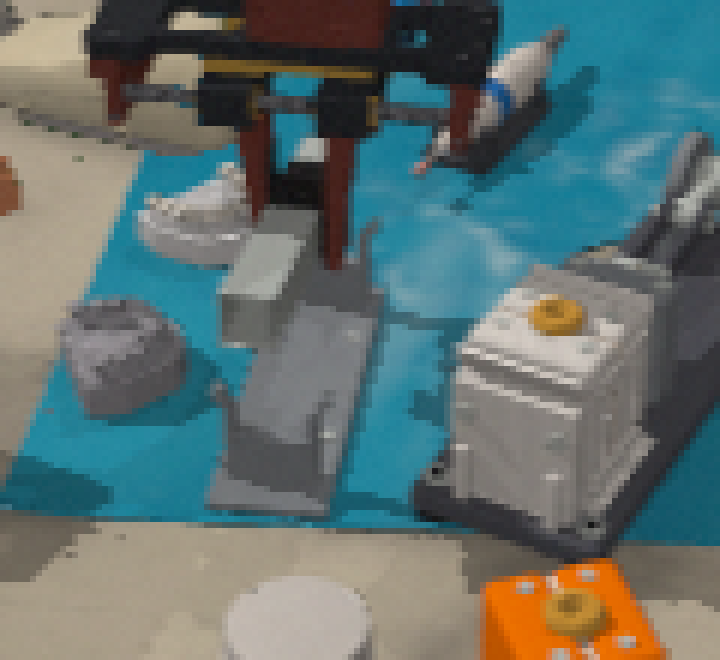

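jog_arm:
  rows:
    - [[255,0,-0.1,1,0],[255,0,0,1,0],[255,0,0,0.5,0],[255,0,0,0.5,0],[255,0,0,0,0],[255,0,0,0,0]]

```text
t: 31.15
ee_pos: [691.3, 3.8, 39.7]
eef_rot: [-2.071, -2.362, 0.0]
contact_force: [-1.0, 0.2, -1.3]
finger_gap: 25.4
```

jog_arm:
  rows:
    - [[255,0,0,0.4,0],[255,0,0,0.4,0],[255,0,0,0.4,0],[255,0,0,0.3,0],[255,0,0,0,0],[255,0,0,0,0]]

```text
t: 31.75
ee_pos: [691.6, 3.7, 24.9]
eef_rot: [2.07, 2.362, 0.0]
contact_force: [2.1, 1.9, 1.6]
finger_gap: 25.1
```

```bash
python3 - <<'E'
from h import *
to([691.5,2.4,23],7.5)
s=snap('side'); save(cv2.resize(s['img'][120:230,190:310],None,fx=6,fy=6,interpolation=3),'low2_s.png')
E
```

```text
t 31.75 pos [691.6   3.7  24.9] yawy 7.54 tilt [ 0.0006 -0.0003] F [2.1 1.9 1.6] gap 25.1 q [-0.09  0.69  1.47 -0.    0.99 -0.23]
   roll 0.04 shift cm [-0.13 -0.03  0.19] noroll [-0.13 -0.03  0.19]
```

View pics/low2_s.png

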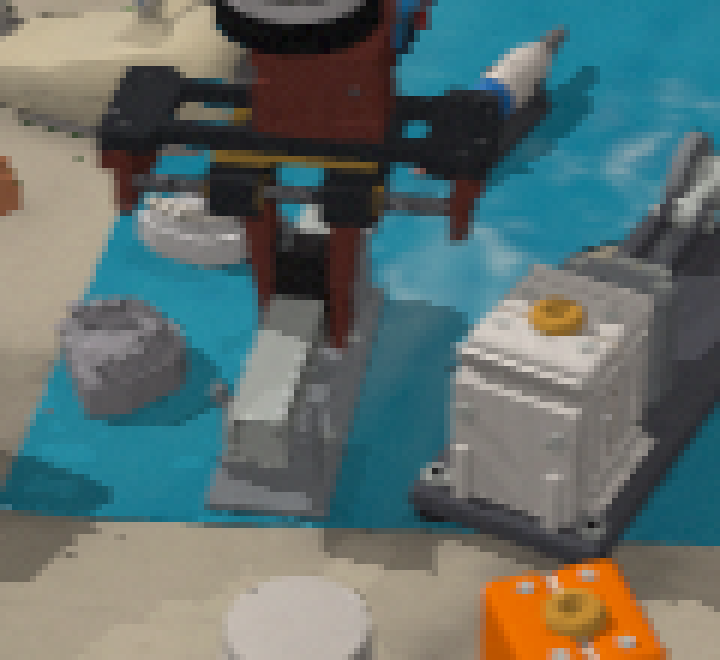

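jog_arm:
  rows:
    - [[255,0,0,0.15,0],[255,0,0,0,0],[255,0,0,0,0],[160,0,0,0,0],[120,0,0,0,0],[110,0,0,0,0],[110,0,0,0,0],[110,0,0,0,0]]

```text
t: 32.6
ee_pos: [691.1, 3.6, 23.2]
eef_rot: [-2.071, -2.362, 0.001]
contact_force: [0.5, 0.2, 0.2]
finger_gap: 49.9
```

jog_arm:
  rows:
    - [[110,0,0,-1,0],[110,0,0,-1.5,0],[110,0,0,-2.5,0],[110,0,0,-3,0],[110,0,0,-3,0],[110,0,0,-2,0],[110,0,0,0,0],[110,0,0,0,0]]

```text
t: 33.4
ee_pos: [691.6, 3.8, 154.3]
eef_rot: [2.07, 2.361, 0.001]
contact_force: [-0.4, 0.1, 0.2]
finger_gap: 49.9
```

jog_arm:
  rows:
    - [[110,0,0,-2,0],[110,0,0,-3,0],[110,0,0,-3,0],[110,0,0,0,0],[110,0,0,0,0]]

```text
t: 33.9
ee_pos: [690.9, 3.8, 232.3]
eef_rot: [-2.07, -2.362, 0.001]
contact_force: [-1.3, 0.3, -0.8]
finger_gap: 50.2
```

```bash
python3 - <<'E'
from h import *
s=snap('side'); save(cv2.resize(s['img'][90:250,190:390],None,fx=4,fy=3.75,interpolation=3),'fin_s.png')
t=snap('top')
D=np.array([np.cos(np.radians(97.5)),np.sin(np.radians(97.5))]);N=np.array([D[1],-D[0]]); c=np.array([687.1,24.5])
for n,q in(('side',s),('top',t)):
    P=cloud(q).reshape(-1,3); a=(P[:,:2]-c)@D; b=(P[:,:2]-c)@N
    m=(abs(a)<130)&(abs(b)<20)&(P[:,2]>51)&(P[:,2]<66)
    print(n,m.sum(),'a',np.percentile(a[m],[0.5,99.5]).round(1),'b',np.percentile(b[m],[3,97]).round(1),'zfit',np.polyfit(a[m],P[m,2],1).round(3))
topfit(s,[(-200,-155)],68,-180,-5,10); topfit(t,[(-200,-155)],68,-180,-5,10)
# flask relative to frame
a,b,z=barfit(s); m=(abs(a)<36)&(b>50)&(b<125)&(z>90)&(z<101); print('flask top',np.percentile(a[m],[3,97]).round(1),np.percentile(b[m],[3,97]).round(1),np.median(z[m]))
to([691,0,200],7)
E
```

```text
side 388 a [-97.2 100.5] b [-12.9  11.7] zfit [-3.0000e-03  5.7171e+01]
top 334 a [  7.9 100.9] b [-11.1  12.8] zfit [5.0000e-03 5.6938e+01]
top line angle -6.47 z at y0 65.0 n 24 rms 1.09 x [-7.7 -1.1  5.7]
top line angle -2.78 z at y0 66.7 n 39 rms 1.6 x [-5.5  2.4  8.7]
flask top [-31.1  27.1] [ 53.1 118.5] 96.9843462228846
 t 34.0 pos [689.9   3.9 230.9] yawy 7.52 tilt [-0.004   0.0003] F [-1.1 -0.4  0.2] gap 50.0 q [-0.09  0.48  1.28 -0.    1.38 -0.23]
   roll 0.52 shift cm [-0.4   0.08  3.09] noroll [-0.4   0.07  3.09]
```

View pics/fin_s.png

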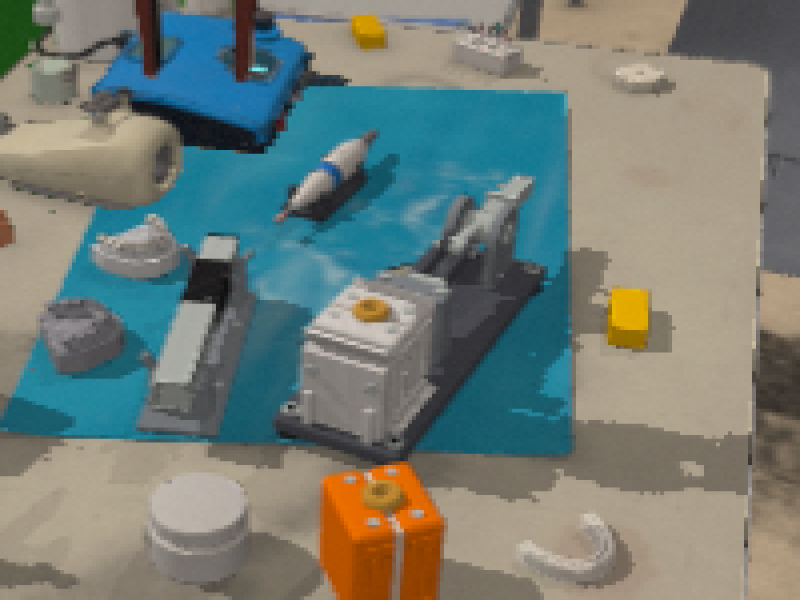

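The bar lies level and centred in its rest at (195,330). The lever is down at (505,200), the plate is against the flask, and the other things look unmoved. Handing in.

```bash
python3 -c "
from h import *
print(env.sign_off())"
```

```text
the job is handed in; nothing more can be done
None
```

I finished the whole sequence and handed it in at about 34 s of the 72 s allowed; the sign-off reported no verdict.

- **Flask:** I stood the silver flask (not the orange one) upright in the bed with its parting line across the clamp. The pressure plate now sits against it.
- **Bar on:** The tool can only point down, so I tilted the bar to about 40° by raising it against the underside of the stub. I then slid it on until it stopped at the shoulder, with about 15 N along the stub.
- **Lever:** I threw it along its arc with the bar, and it stayed down once the bar was off.
- **Bar back:** It lies level in its rest, centred to about 2 mm along and 1 mm across. The gripper is well clear and touches nothing.

**Checks that disagreed:** My fits of the lever's final angle read −5.0°, −6.5° (both side camera) and −2.8° (top camera), against −5° when locked. They scatter, but all are past the dead point at +2°.

While I pressed the lever home, the bar sagged to −10.6°, which fits its looseness on the stub.

I checked the other things on the bench only by eye in the last picture, and they looked unmoved.

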